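# Rack the flat wipe case upright behind its keeper

## Task

The flat black case lies loosely on the aluminium ledge rack. Slide it, still lying flat, along the ledge up to the end wall on the left, then tip it up by its overhanging front end until it stands upright on its short edge, flat against the back wall and still next to the end wall; then push the dark keeper along its slot all the way to the left so that it blocks the foot of the case. Leave the other things on the desk where they are.

Things in the scene. Friction and masses are not known exactly. Their poses are not given: they have to be found in the camera images.
- rack: Fixed aluminium ledge rack. Origin: middle of its footprint on the desk; +x to its back wall (away from the robot), +y to its end wall (left). Deck top at z 75 mm, x -37.5 to 37.5, y -150 to 150 mm, nothing in front of it. Back wall: face at x 37.5 mm, top at z 135, full length. End wall: inner face at y 145 mm, 6 mm thick, over the deck's depth, top at z 105. Right end open
- case: Loose flat black case, 68 (x) x 104 (y) x 12 (z) mm, 56 to 112 g; origin: centre of underside. Starts flat on the deck, a little askew, +y end to the robot, far end 4 to 12 mm from the back wall, near end 33 to 41 mm out over the deck edge. Stood up against the back wall: +y end on top, origin 127 mm above the desk at rack x 25.5 mm; next to the end wall: origin at rack y 111 mm
- keeper (a joint): Keeper's slide along rack +y, m: 0 = far right, 0.205 = left stop; starts 0 to 0.02, stays where left, about 1.2 N to move. Dark steel bar, 8 mm thick (rack x 12 to 20 mm), 60 mm long (rack y -145 to -85 mm at 0), 20 mm tall above the deck; from its right end a flat arm runs along the deck to the front and carries an upright push tab
- keeper_tab (a point): Middle of the keeper's upright push tab: 36 mm in x, 8 mm in y, 32 mm tall (from 1 to 33 mm above the deck); this point lies 20 mm above the deck. Push its right face towards rack +y
- marker: Bystander: black and white marker pen lying in front of the rack, 18 x 131 x 20 mm; origin under its middle
- usb_stick: Bystander: small USB stick, 18 x 49 x 9 mm; origin under its middle
- petri_dish: Bystander: glass dish, 57 mm across, 13 mm high; origin under its middle
- tape_roll: Bystander: roll of white tape lying flat, 68 mm across, 19 mm high; origin under its middle

How it is judged:
By the outcome, as a careful person would: the job done as asked, in the order asked, and still so for the second after the job is handed in, with the robot touching nothing.
It also fails if it takes over 72 s, if anything falls off the work surface, if the arm or the gripper's body presses on something with over 40 N, if the wrist force passes 120 N, or if a joint passes its speed limit or range.

## Robot

A 6-joint arm with a two-finger parallel gripper is mounted at the origin on a cart in front of the work surface, level with it; the furniture and walls round the work are solid. World frame = base frame: x ahead of the robot, y to its left, z up, the work surface at z = 0. Lengths are in m, angles in degrees, forces in N, time in s.
With the tool pointing down it reaches from about 0.25 to 0.725 m from the base axis. Payload 9.7 kg.
Tool frame: the origin (TCP) lies on the centre line of the jaws, within the pads' length; the fingertips stand tip_extent ahead of it and the grasp point (between the pads) lies 3 mm ahead of it (tip_extent is the distance from the TCP to the fingertips, in m); z points along the fingers, y is the line along which they close (so a half turn about z gives the same grasp; the last joint's range is limited). The gripper opens to 85 mm and grips with 20 to 120 N. Pads are 22 mm wide; open, the fingers measure 114 mm over their backs; the gripper's body (76 mm by 85 mm) begins 54 mm behind the grasp point. The pads swing forward as they close: fully open they stand 13 mm farther back than shut.
Start: joints at [-63.885, 4.979, 10.078, 95.1, 0, 90], TCP at [0.242, -0.494, 0.253] pointing down, gripper open.
Joint ranges: [-179.16, 179.16], [-48.56, 103.87], [-65.8, 70.77], [-126.05, 130.52], [-82.76, 87.17], [-180, 180]. Speed limits (degrees/s): [127.2, 127.2, 147.25, 180, 180, 180].

## Interface

Orientations are given as [roll, pitch, yaw] about the fixed x, y, z axes, in that order (R = Rz(yaw) Ry(pitch) Rx(roll)).
In Python, from workcell import * gives the robot as it stands.
- The arm moves only by the tool servo_tool, never from a script. Its argument "rows" is a list of rows, each an object with "offset": the shift along the tool's x, y, z as a fraction of full scale, a list of three; "yaw": the turn about the tool's z as a fraction of full scale; "claw": the closure, from 0 (fully open) to 1 (shut). A call has 1 to 12 rows; each row is the pose to reach, as a shift and turn from the pose commanded when the call began, along the tool's axes at that moment, turning the shorter way round; what a row does not reach only later rows make up. Full scale, the value 1, is 0.1 m for a shift and pi rad for a turn. A row lasts 1/8 s, in which the tool goes at most 62.5 mm and 10.7 degrees, less where a joint would pass 70% of its speed; a pose out of reach is approached as far as the arm can. A call with a number of a shift or a turn outside -1 to 1 is refused whole. A call with a gripper value outside its range is refused whole. The fingers move at their own pace and stop on an object; "squeeze" is the grip in N (left out, the last holds). Time passes only in rows, so rows that repeat a pose let the fingers close. It gives the time, the measured TCP pose, the force, the opening and the grip force at its end, in the units of the state.
- get_obs(): the state, without advancing time (a new reading comes with each control period).
- camera(name): name is "side" or "top"; returns (picture, depth): 400x640x3 uint8, red, green, blue; 400x640 float32, m along the optical axis (not along the pixel's ray), 0 where there is no reading.
- camera_info(name): a dict with "fx", "fy", "cx", "cy" (pixels), "cam_to_world" (4x4, takes a point from camera to world coordinates). Camera axes: x right, y up, looking along -z (the intrinsics and any distortion apply to the point x, -y, -z); pixel columns grow to the right and rows downward; lengths in m; the calibration is good to about 2 mm. A picture is of the moment at which its call begins. camera_info takes no time and is no camera call.
- job_done(): hands the job in; it is judged then, once.
The state is a dict: "time": time; "q": joint angles; "qd": joint speeds; "joint_efforts": joint torques, N m; "ee_pos": TCP position; "tcp_rot": TCP orientation; "wrist_force": force on the tool from outside, world axes, zero at the start; "torque": the same for the moment, N m; "opening": finger opening in m; "grasp_force": force on a finger pad.
Only numpy, scipy, OpenCV 4.12 (cv2) and the standard library are available. Lean on these libraries where they do the work, as an engineer would, in place of code of your own. Each camera call takes 0.05 s, during which the arm holds its last target. There are 200 camera calls.

## Working session

There is one attempt and no reset: what is moved stays moved. The work goes in short steps, Python scripts to look and compute and a tool call to move; the robot and the scene stay as the last step left them, time stands still between calls to the robot, and variables do not carry over. Pictures are saved under pics/ and viewed, at most 13 in all, crops included, and the job is handed in when it is done.

Besides the shell and the picture viewer there is one more tool, called after "Emit:" as a command line: name --argument value ..., lists and objects as JSON in quotes. servo_tool: Moves the arm, as the interface text tells. Its arguments: {"type":"object","properties":{"rows":{"type":"array"},"squeeze":{"type":"number"}},"required":["rows"]}

```bash
ls; mkdir -p pics; cat > h.py <<'E'
from workcell import *
import numpy as np, cv2
def grab(n,tag):
    p,d=camera(n); cv2.imwrite(f'pics/{tag}.png',cv2.cvtColor(p,cv2.COLOR_RGB2BGR)); np.savez(f'/tmp/{n}.npz',p=p,d=d); return p,d
def pts(n,d):
    i=camera_info(n); v,u=np.mgrid[0:400,0:640]
    c=np.stack([(u-i['cx'])/i['fx']*d,-(v-i['cy'])/i['fy']*d,-d,np.ones_like(d)],-1)
    return (c@np.array(i['cam_to_world']).T)[...,:3]
E
python3 - <<'E'
from h import *
for n in('top','side'):
    grab(n,n+'0'); i=camera_info(n); print({k:np.round(v,3).tolist() for k,v in i.items()})
o=get_obs(); print(o)
E
```

```text
pics
{'fx': 499.071, 'fy': 499.071, 'cx': 315.281, 'cy': 195.354, 'cam_to_world': [[-0.005, 0.997, -0.073, 0.46], [-1.0, -0.003, 0.024, -0.005], [0.024, 0.073, 0.997, 1.409], [0.0, 0.0, 0.0, 1.0]]}
{'fx': 452.116, 'fy': 452.116, 'cx': 312.791, 'cy': 200.403, 'cam_to_world': [[-0.996, -0.062, 0.062, 0.641], [0.087, -0.626, 0.775, 1.08], [-0.01, 0.777, 0.629, 0.994], [0.0, 0.0, 0.0, 1.0]]}
{'time': 0.1, 'q': array([-6.38857580e+01,  5.00971759e+00,  1.00405788e+01,  9.50983207e+01,
        1.41454231e-03,  8.99990945e+01]), 'qd': array([-0.02471001, -0.01051367,  0.0690787 ,  0.04028796, -0.12873398,
       -0.03967452]), 'joint_efforts': array([ 7.39181050e-04, -5.21563697e+01,  4.65652442e+01,  1.60158245e-02,
       -4.18092995e-06,  2.53329551e-05]), 'ee_pos': array([ 0.24202526, -0.4937096 ,  0.25265116]), 'tcp_rot': array([-1.79932541e+02, -1.41560748e-03,  2.61151459e+01]), 'wrist_force': array([-0.09964261,  0.27017084,  0.26328119]), 'torque': array([-0.0021045 ,  0.00222353, -0.02991123]), 'grasp_force': 0.0, 'opening': 0.08520963521832663}
```

View pics/top0.png

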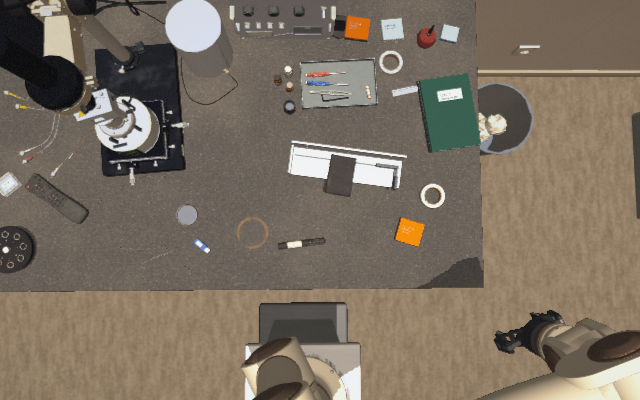

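View pics/side0.png

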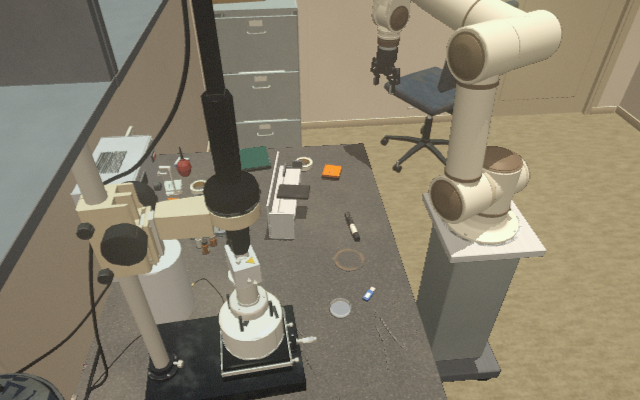

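The top view shows the rack at px (290–405, 143–188), slightly rotated. The case is at about (340,174), the keeper arm and tab at about (393,178), and the marker at about (300,243). In the side view the rack is at (270–295, 155–235), with the case at (293,192).

```bash
cat >> h.py <<'E'
def rackpose(P):
    m=(P[...,2]>.125)&(P[...,2]<.145); m[:130]=0; m[200:]=0; m[:,:280]=0; m[:,415:]=0
    return P[m]
E
python3 - <<'E'
from h import *
z=np.load('/tmp/top.npz'); p,d=z['p'],z['d']; P=pts('top',d)
def rect(m,name):
    n,l,s,c=cv2.connectedComponentsWithStats(m.astype(np.uint8)); k=1+s[1:,4].argmax(); mm=l==k
    q=P[mm]; r=cv2.minAreaRect((q[:,:2]*1000).astype(np.float32)); print(name,mm.sum(),np.round(r[0],1),np.round(r[1],1),round(r[2],2),'z',np.round(np.percentile(q[:,2],[5,50,95]),4)); print(np.round(cv2.boxPoints(r),1).tolist())
roi=np.zeros((400,640),bool); roi[135:205,280:415]=1
Z=P[...,2]; g=p.mean(-1)
rect(roi&(Z>.12)&(Z<.15),'backwall')
rect(roi&(Z>.055)&(Z<.12),'deck+case+endwall')
rect(roi&(Z>.098)&(Z<.12),'tab/end')
m=roi&(Z>.078)&(Z<.097)&(g<90); m[:,370:]=0
rect(m,'case')
m=roi&(Z>.065)&(g<90); m[:,:370]=0
rect(m,'keeper')
np.set_printoptions(linewidth=250)
print((Z[140:192:3,284:412:4]*1000).round().astype(int)); print(g[140:192:3,284:412:4].round().astype(int))
r2=np.zeros_like(roi); r2[230:260,270:335]=1
rect(r2&(Z>.006)&(Z<.04),'marker')
i=cv2.cvtColor(p[125:205,275:420],cv2.COLOR_RGB2BGR); cv2.imwrite('pics/z0.png',cv2.resize(i,None,fx=5,fy=5,interpolation=cv2.INTER_CUBIC))
E
```

```text
backwall 370 [ 673.5 -123.3] [297.3   8.3] 82.55 z [0.1225 0.1344 0.1397]
[[650.0999755859375, -270.20001220703125], [658.4000244140625, -271.20001220703125], [696.9000244140625, 23.600000381469727], [688.7000122070312, 24.600000381469727]]
deck+case+endwall 3807 [ 614.6 -115.1] [301.2 116.7] 82.29 z [0.0716 0.0783 0.1039]
[[536.5999755859375, -256.5], [652.2999877929688, -272.20001220703125], [692.7000122070312, 26.299999237060547], [577.0, 42.0]]
tab/end 231 [ 670.3 -112.8] [ 72.8 306.3] 6.56 z [0.0999 0.1067 0.1182]
[[616.7000122070312, 35.29999923706055], [651.7000122070312, -269.1000061035156], [724.0, -260.79998779296875], [689.0, 43.599998474121094]]
case 964 [ 610.8 -104.3] [ 68.3 104.7] 79.67 z [0.0828 0.0873 0.0916]
[[553.2000122070312, -128.5], [656.2000122070312, -147.1999969482422], [668.4000244140625, -80.0999984741211], [565.5, -61.29999923706055]]
keeper 36 [ 590.1 -244.6] [37.4  7.5] 0.08 z [0.0778 0.0919 0.1064]
[[571.4000244140625, -240.89999389648438], [571.4000244140625, -248.3000030517578], [608.7999877929688, -248.3000030517578], [608.7999877929688, -240.800003
[... 4824 characters left out ...]
  89  75  75  76  72  72  91 238 239 242 243 243 243 243 242 242  91 126 101 102 103]
 [103 104  98 101  97 107  97 102 101 104  68  82  75  76  77  78  75  87 102 102 103 102  79 168 238 240 243  84 144  96 108  95]
 [105  95 102 106  99 109 108 103 104 105  65  76  75  75  79  76  79 109 103 105 107 104  98 101  97  99  76  59 108 103  98 100]
 [ 97 103 102 103 101 104 106 107 109 112  70  75  74  74  75  75  77 102 102 109  99 102 104 104 108  99 100 113  98  97 112 103]]
marker 305 [428.9   0.8] [ 22.9 130.6] 4.1 z [0.0102 0.017  0.0222]
[[412.8999938964844, 65.0999984741211], [422.20001220703125, -65.19999694824219], [445.0, -63.599998474121094], [435.70001220703125, 66.69999694824219]]
```

View pics/z0.png

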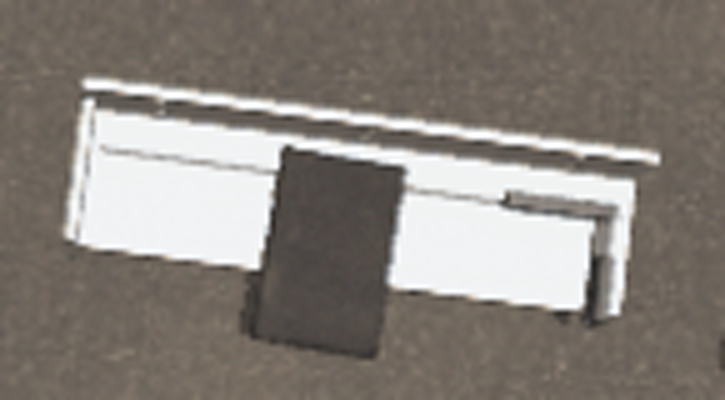

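The crop shows the case askew with its front overhanging. The end wall is at crop x≈80, and the keeper bar at (505–615, 195–210) has its tab at (600, 255–325). Rack yaw ≈ -7.4° and origin ≈ (0.633, -0.118). The case's front-end centre is at ≈ (0.559, -0.095), and its 68×104 mm size matches.

```bash
cat >> h.py <<'E'
YAW=np.radians(-7.45); O=np.array([.6328,-.1180])
RX=np.array([np.cos(YAW),np.sin(YAW)]); RY=np.array([-np.sin(YAW),np.cos(YAW)])
def rack(p): r=np.asarray(p)[...,:2]-O; return np.stack([r@RX,r@RY],-1)
def world(x,y): return O+x*RX+y*RY
def st():
    o=get_obs(); print('t',round(o['time'],2),'tcp',np.round(o['ee_pos'],4),'rack mm',np.round(rack(o['ee_pos'])*1000,1),'rot',np.round(o['tcp_rot'],2),'F',np.round(o['wrist_force'],2),'open',round(o['opening'],4),'gf',round(o['grasp_force'],1))
E
python3 - <<'E'
import workcell; print([n for n in dir(workcell) if n[0]!='_'], getattr(workcell,'tip_extent',None))
from h import *
st()
z=np.load('/tmp/top.npz'); P=pts('top',z['d'])
m=(P[...,2]>.098)&(P[...,2]<.118); m[:170]=0;m[192:]=0;m[:,:380]=0;m[:,410:]=0
q=rack(P[m])*1000; print('tab',len(q),np.round(q.mean(0),1),np.round(q.min(0)),np.round(q.max(0)))
m=(P[...,2]>.082)&(P[...,2]<.1);m[:150]=0;m[175:]=0;m[:,:374]=0;m[:,410:]=0
q=rack(P[m])*1000; q=q[q[:,0]<25]; print('bar',len(q),np.round(np.percentile(q,[3,50,97],0),1))
E
```

```text
['PlanningError', 'camera', 'camera_info', 'get_obs', 'job_done', 'tip_extent'] 0.022
t 0.1 tcp [ 0.242  -0.4937  0.2527] rack mm [-338.8 -423.2] rot [-179.93   -0.     26.12] F [-0.1   0.27  0.26] open 0.0852 gf 0.0
tab 47 [ -26.4 -133.5] [ -44. -139.] [  -9. -130.]
bar 93 [[   0.9 -138.1]
 [  15.  -114.3]
 [  20.   -80.9]]
```

Emit:
servo_tool --rows '[{"offset": [1,-0.7,0],"yaw": 0.187,"claw": 0},{"offset": [1,-0.7,0],"yaw": 0.187,"claw": 0},{"offset": [1,-0.7,0],"yaw": 0.187,"claw": 0},{"offset": [1,-0.7,0],"yaw": 0.187,"claw": 0},{"offset": [1,-0.7,0],"yaw": 0.187,"claw": 0}]' --squeeze 20

```text
time: 0.72
ee_pos: [0.3011, -0.3868, 0.2531]
tcp_rot: [-180.0, 0.0, -7.5]
wrist_force: [-0.2, 0.0, 0.0]
opening: 0.0854
grasp_force: 0.0
```

Emit:
servo_tool --rows '[{"offset": [0.54,-0.81,0],"yaw": 0,"claw": 0},{"offset": [0.54,-0.81,0],"yaw": 0,"claw": 0}]'

```text
time: 0.98
ee_pos: [0.3659, -0.3127, 0.253]
tcp_rot: [-180.0, 0.0, -7.5]
wrist_force: [0.5, -0.4, -0.3]
opening: 0.0853
grasp_force: 0.0
```

Emit:
servo_tool --rows '[{"offset": [0.54,-0.81,0],"yaw": 0,"claw": 0},{"offset": [0.54,-0.81,0],"yaw": 0,"claw": 0}]'

```text
time: 1.23
ee_pos: [0.4305, -0.2389, 0.253]
tcp_rot: [-180.0, 0.0, -7.4]
wrist_force: [0.3, -0.0, 0.3]
opening: 0.0852
grasp_force: 0.0
```

Emit:
servo_tool --rows '[{"offset": [0.54,-0.81,0],"yaw": 0,"claw": 0},{"offset": [0.54,-0.81,0],"yaw": 0,"claw": 0}]'

```text
time: 1.48
ee_pos: [0.4948, -0.1656, 0.2529]
tcp_rot: [-180.0, 0.0, -7.4]
wrist_force: [0.7, -0.8, -0.4]
opening: 0.0859
grasp_force: 0.0
```

Emit:
servo_tool --rows '[{"offset": [0.5,-0.81,0],"yaw": 0,"claw": 0},{"offset": [0.5,-0.81,0],"yaw": 0,"claw": 0},{"offset": [0.5,-0.81,0],"yaw": 0,"claw": 0},{"offset": [0.5,-0.81,0],"yaw": 0,"claw": 0}]'

```text
time: 1.98
ee_pos: [0.5535, -0.0941, 0.253]
tcp_rot: [180.0, 0.0, -7.5]
wrist_force: [0.2, 0.1, -1.5]
opening: 0.0854
grasp_force: 0.0
```

```bash
python3 -c "
from h import *
st(); o=get_obs(); print(rack([.5593,-.0949])*1000, rack([.6108,-.1043])*1000)"
```

```text
t 1.98 tcp [ 0.5535 -0.0941  0.253 ] rack mm [-81.8  13.4] rot [ 1.7999e+02  4.0000e-02 -7.5200e+00] F [ 0.18  0.09 -1.47] open 0.0854 gf 0.0
[-75.87470942  13.37491943] [-23.5906395   10.73180917]
```

Emit:
servo_tool --rows '[{"offset": [0.08,0,1],"yaw": 0,"claw": 0},{"offset": [0.08,0,1],"yaw": 0,"claw": 0}]'

```text
time: 2.22
ee_pos: [0.5606, -0.0959, 0.1511]
tcp_rot: [180.0, 0.1, -7.6]
wrist_force: [0.4, -0.2, -0.0]
opening: 0.0855
grasp_force: 0.0
```

Emit:
servo_tool --rows '[{"offset": [0,0,0.4],"yaw": 0,"claw": 0},{"offset": [0,0,0.73],"yaw": 0,"claw": 0},{"offset": [0,0,0.73],"yaw": 0,"claw": 0},{"offset": [0,0,0.73],"yaw": 0,"claw": 0}]'

```text
time: 2.72
ee_pos: [0.5621, -0.0955, 0.082]
tcp_rot: [180.0, -0.1, -7.6]
wrist_force: [0.2, -0.1, -0.6]
opening: 0.0852
grasp_force: 0.0
```

Emit:
servo_tool --rows '[{"offset": [0,0,0],"yaw": 0,"claw": 0.1},{"offset": [0,0,0],"yaw": 0,"claw": 0.2},{"offset": [0,0,0],"yaw": 0,"claw": 0.25},{"offset": [0,0,0],"yaw": 0,"claw": 0.3},{"offset": [0,0,0],"yaw": 0,"claw": 0.3}]' --squeeze 20

```text
time: 3.35
ee_pos: [0.5622, -0.0948, 0.0808]
tcp_rot: [180.0, -0.1, -7.5]
wrist_force: [1.3, -1.6, 4.2]
opening: 0.0674
grasp_force: 23.9
```

```bash
python3 -c "
from h import *
st(); grab('side','s1'); grab('top','t1')
a=cv2.imread('pics/s1.png')[140:260,240:360]; b=cv2.imread('pics/t1.png')[120:220,280:420]
cv2.imwrite('pics/c1.png',np.hstack([cv2.resize(a,(400,400)),cv2.resize(b,(400,400))]))"
```

```text
t 3.35 tcp [ 0.5622 -0.0948  0.0808] rack mm [-73.   13.8] rot [ 1.7999e+02 -7.0000e-02 -7.5500e+00] F [ 1.29 -1.57  4.19] open 0.0674 gf 23.9
```

View pics/c1.png

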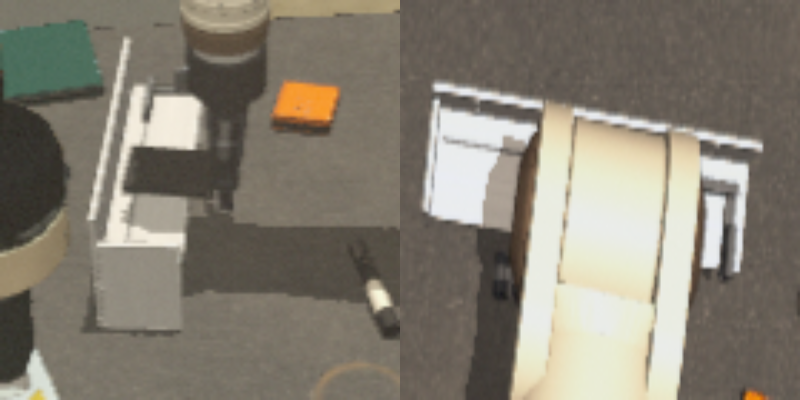

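The side crop shows the case (about 130–215, 150–190) pinched at its front end and flat on the deck. The marker is clear of the arm.

Emit:
servo_tool --rows '[{"offset": [0,0,-0.01],"yaw": 0,"claw": 0.3},{"offset": [0,-0.15,-0.01],"yaw": 0,"claw": 0.3},{"offset": [0,-0.3,-0.01],"yaw": 0,"claw": 0.3},{"offset": [0,-0.45,-0.01],"yaw": 0,"claw": 0.3},{"offset": [0,-0.6,-0.01],"yaw": 0,"claw": 0.3},{"offset": [0,-0.75,-0.01],"yaw": 0,"claw": 0.3},{"offset": [0,-0.9,-0.01],"yaw": 0,"claw": 0.3},{"offset": [0,-0.92,-0.01],"yaw": 0,"claw": 0.3},{"offset": [0,-0.93,-0.01],"yaw": 0,"claw": 0.3},{"offset": [0,-0.93,-0.01],"yaw": 0,"claw": 0.3}]'

```text
time: 4.7
ee_pos: [0.5714, -0.0371, 0.0815]
tcp_rot: [-178.5, 0.0, -4.3]
wrist_force: [-1.2, -2.1, 5.3]
opening: 0.0671
grasp_force: 24.1
```

```bash
python3 -c "
from h import *
st(); grab('side','s2')
a=cv2.imread('pics/s2.png')[140:260,240:360]
cv2.imwrite('pics/c2.png',cv2.resize(a,(600,600),interpolation=2))"
```

```text
t 4.7 tcp [ 0.5714 -0.0371  0.0815] rack mm [-71.4  72.2] rot [-1.7851e+02  3.0000e-02 -4.3500e+00] F [-1.21 -2.15  5.3 ] open 0.0671 gf 24.1
```

View pics/c2.png

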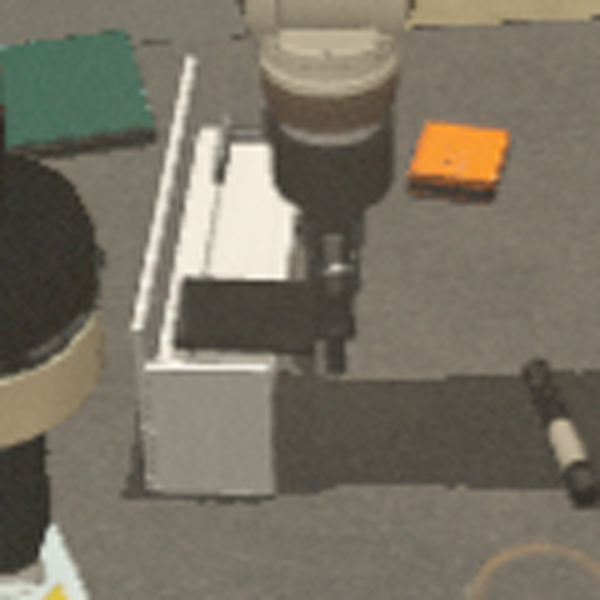

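The side view shows the case still flat, but the tool has stopped at rack y 72 and turned a few degrees. Something may be blocking the arm, so I'll check the joints and the whole view.

```bash
python3 -c "
from h import *
st(); o=get_obs(); print(np.round(o['q'],2),np.round(o['qd'],2),np.round(o['joint_efforts'],2),o['torque']); grab('top','t2'); st()"
```

```text
t 4.75 tcp [ 0.5714 -0.0371  0.0815] rack mm [-71.4  72.2] rot [-1.7851e+02  3.0000e-02 -4.3500e+00] F [-0.43 -2.65  5.47] open 0.0675 gf 24.1
[ -4.4    8.21  -5.41  76.41   1.49 179.94] [-0.01  0.04  0.03 -0.07 -0.04 -0.02] [  1.53 -52.26  43.97  -0.27   0.89  -0.12] [-0.69846835  0.02480534 -0.13162372]
t 4.8 tcp [ 0.5714 -0.0371  0.0815] rack mm [-71.4  72.2] rot [-1.7851e+02  3.0000e-02 -4.3500e+00] F [-1.7  -2.04  5.46] open 0.0673 gf 24.1
```

View pics/t2.png

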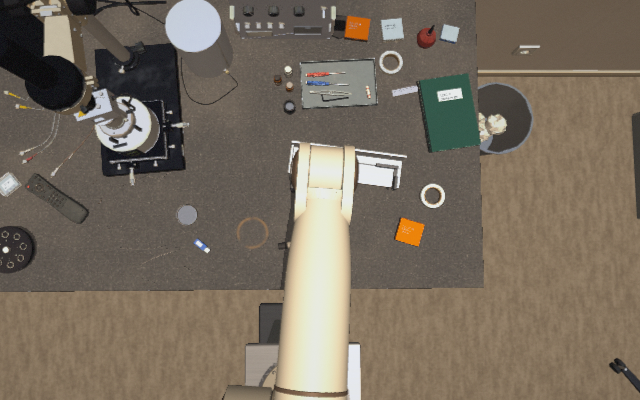

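Joint 6 is at its 180° limit. I'll release the case, lift, turn half a turn the other way for the same grasp, and take it again.

Emit:
servo_tool --rows '[{"offset": [0,0,0],"yaw": 0,"claw": 0},{"offset": [0,0,0],"yaw": 0,"claw": 0},{"offset": [0,0,0],"yaw": 0,"claw": 0},{"offset": [0,0,-0.4],"yaw": 0,"claw": 0},{"offset": [-0.3,0,-1],"yaw": 0,"claw": 0},{"offset": [-0.3,0,-1],"yaw": 0,"claw": 0}]'

```text
time: 5.55
ee_pos: [0.5417, -0.0377, 0.186]
tcp_rot: [-178.5, -0.3, -4.4]
wrist_force: [0.4, -0.5, -0.9]
opening: 0.0854
grasp_force: 0.0
```

Emit:
servo_tool --rows '[{"offset": [0,0,0],"yaw": -0.5,"claw": 0},{"offset": [0,0,0],"yaw": -0.5,"claw": 0},{"offset": [0,0,0],"yaw": -0.5,"claw": 0},{"offset": [0,0,0],"yaw": -0.5,"claw": 0},{"offset": [0,0,0],"yaw": -0.5,"claw": 0},{"offset": [0,0,0],"yaw": -0.5,"claw": 0},{"offset": [0,0,0],"yaw": -0.5,"claw": 0},{"offset": [0,0,0],"yaw": -0.5,"claw": 0},{"offset": [0,0,0],"yaw": -0.5,"claw": 0}]'

```text
time: 6.68
ee_pos: [0.5411, -0.0375, 0.1804]
tcp_rot: [-179.9, -1.5, 85.9]
wrist_force: [0.4, 0.1, -0.1]
opening: 0.0852
grasp_force: 0.0
```

Emit:
servo_tool --rows '[{"offset": [0,0,0],"yaw": -0.48,"claw": 0},{"offset": [0,0,0],"yaw": -0.48,"claw": 0},{"offset": [0,0,0],"yaw": -0.48,"claw": 0},{"offset": [0,0,0],"yaw": -0.48,"claw": 0},{"offset": [0,0,0],"yaw": -0.48,"claw": 0},{"offset": [0,0,0],"yaw": -0.48,"claw": 0},{"offset": [0,0,0],"yaw": -0.48,"claw": 0},{"offset": [0,0,0],"yaw": -0.48,"claw": 0},{"offset": [0,0,0],"yaw": -0.48,"claw": 0}]'

```text
time: 7.8
ee_pos: [0.5411, -0.0376, 0.1805]
tcp_rot: [178.5, -0.2, 172.0]
wrist_force: [0.5, -0.1, -0.3]
opening: 0.0854
grasp_force: 0.0
```

```bash
python3 - <<'E'
from h import *
st(); print(np.round(get_obs()['q'],1))
p,d=grab('side','s3'); P=pts('side',d); r=rack(P)*1000; Z=P[...,2]*1000; g=p.mean(-1)
m=(Z>78)&(Z<96)&(g<100)&(r[...,0]>-85)&(r[...,0]<36)&(r[...,1]>-60)&(r[...,1]<145)
n,l,s,c=cv2.connectedComponentsWithStats(m.astype(np.uint8)); mm=l==1+s[1:,4].argmax()
q=r[mm]; print(mm.sum(),np.percentile(Z[mm],[5,50,95])); R=cv2.minAreaRect(q.astype(np.float32)); print(R, cv2.boxPoints(R).round(1).tolist())
E
```

```text
t 7.8 tcp [ 0.5411 -0.0376  0.1805] rack mm [-101.4   67.9] rot [178.52  -0.19 171.99] F [ 0.54 -0.09 -0.32] open 0.0854 gf 0.0
[-4.7  3.2  0.1 87.   1.5  3.3]
461 [80.84874141 85.21648286 88.61372136]
((-21.887123107910156, 78.35858154296875), (101.47686004638672, 73.09123992919922), 2.9941675662994385) [[-74.5, 112.19999694824219], [-70.5999984741211, 39.20000076293945], [30.700000762939453, 44.5], [26.899999618530273, 117.5]]
```

Emit:
servo_tool --rows '[{"offset": [-0.3,0.02,0.3],"yaw": -0.003,"claw": 0},{"offset": [-0.3,0.02,0.6],"yaw": -0.003,"claw": 0},{"offset": [-0.3,0.02,0.97],"yaw": -0.003,"claw": 0},{"offset": [-0.3,0.02,0.97],"yaw": -0.003,"claw": 0},{"offset": [-0.3,0.02,0.97],"yaw": -0.003,"claw": 0.1},{"offset": [-0.3,0.02,0.97],"yaw": -0.003,"claw": 0.2},{"offset": [-0.3,0.02,0.97],"yaw": -0.003,"claw": 0.25},{"offset": [-0.3,0.02,0.97],"yaw": -0.003,"claw": 0.3},{"offset": [-0.3,0.02,0.97],"yaw": -0.003,"claw": 0.3}]' --squeeze 20

```text
time: 8.98
ee_pos: [0.572, -0.0374, 0.0854]
tcp_rot: [178.5, 0.0, 172.6]
wrist_force: [-0.4, -0.4, 5.7]
opening: 0.0671
grasp_force: 24.8
```

```bash
python3 -c "
from h import *
st()"
```

```text
t 8.97 tcp [ 0.572  -0.0374  0.0854] rack mm [-70.8  72.1] rot [178.51   0.   172.57] F [-0.45 -0.36  5.69] open 0.0671 gf 24.8
```

Emit:
servo_tool --rows '[{"offset": [0,0.1,0],"yaw": 0,"claw": 0.3},{"offset": [0,0.2,0],"yaw": 0,"claw": 0.3},{"offset": [0,0.3,0],"yaw": 0,"claw": 0.3},{"offset": [0,0.36,0],"yaw": 0,"claw": 0.3},{"offset": [0,0.38,0],"yaw": 0,"claw": 0.3},{"offset": [0,0.39,0],"yaw": 0,"claw": 0.3},{"offset": [0,0.39,0],"yaw": 0,"claw": 0.3}]'

```text
time: 9.85
ee_pos: [0.5762, 0.0009, 0.0853]
tcp_rot: [178.6, -0.1, 172.5]
wrist_force: [-1.4, -4.6, 5.3]
opening: 0.0671
grasp_force: 24.5
```

```bash
python3 -c "
from h import *
st(); grab('side','s4')
a=cv2.imread('pics/s4.png')[140:260,240:360]
cv2.imwrite('pics/c4.png',cv2.resize(a,(600,600),interpolation=2))"
```

```text
t 9.85 tcp [0.5762 0.0009 0.0853] rack mm [-71.6 110.5] rot [ 1.7858e+02 -1.4000e-01  1.7253e+02] F [-1.37 -4.63  5.32] open 0.0671 gf 24.5
```

View pics/c4.png

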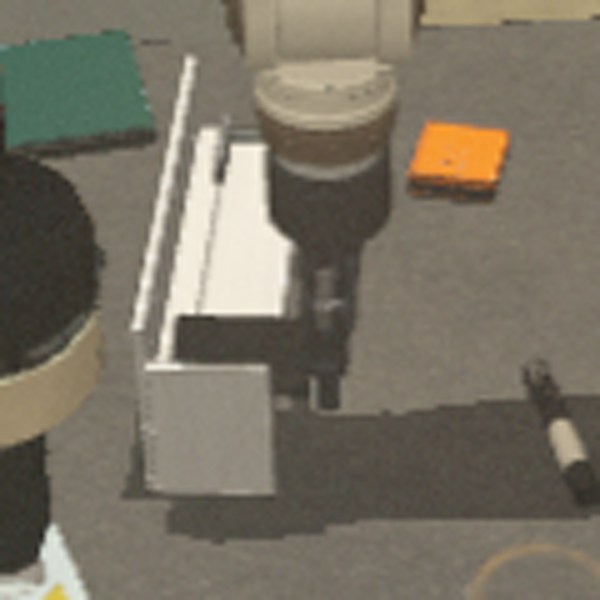

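The case is flat against the end wall, with a contact force of about 4.6 N, and the left finger is clear in front of the wall. Next I push it back to the back wall.

Emit:
servo_tool --rows '[{"offset": [-0.03,0,0],"yaw": 0,"claw": 0.3},{"offset": [-0.06,0,0],"yaw": 0,"claw": 0.3},{"offset": [-0.08,0,0],"yaw": 0,"claw": 0.3},{"offset": [-0.09,0,0],"yaw": 0,"claw": 0.3},{"offset": [-0.09,0,0],"yaw": 0,"claw": 0.3}]'

```text
time: 10.52
ee_pos: [0.5843, 0.0003, 0.0851]
tcp_rot: [178.5, -0.2, 172.6]
wrist_force: [-6.9, -1.0, 7.5]
opening: 0.0672
grasp_force: 24.7
```

```bash
python3 -c "
from h import *
st()"
```

```text
t 10.53 tcp [5.843e-01 3.000e-04 8.510e-02] rack mm [-63.4 111. ] rot [178.52  -0.25 172.57] F [-6.85 -1.03  7.46] open 0.0672 gf 24.7
```

Emit:
servo_tool --rows '[{"offset": [-0.003,0,-0.03],"yaw": 0,"claw": 0.3},{"offset": [-0.007,0,-0.06],"yaw": 0,"claw": 0.3},{"offset": [-0.012,0.003,-0.1],"yaw": 0,"claw": 0.3},{"offset": [-0.012,0.003,-0.1],"yaw": 0,"claw": 0.3}]'

```text
time: 11.02
ee_pos: [0.5857, 0.0005, 0.095]
tcp_rot: [178.5, -0.2, 172.6]
wrist_force: [-4.7, 1.8, -2.5]
opening: 0.0673
grasp_force: 24.1
```

```bash
cat >> h.py <<'E'
def casetilt(tag):
    # left long-side face / top of the case seen by the side camera: dark points near rack y 70..150
    p,d=grab('side',tag); P=pts('side',d); r=rack(P)*1000; Z=P[...,2]*1000; g=p.mean(-1)
    m=(g<95)&(r[...,0]>-45)&(r[...,0]<36)&(r[...,1]>80)&(r[...,1]<140)&(Z>76)&(Z<200)
    x,z=r[...,0][m],Z[m]; print('case pts',m.sum())
    for a in range(-45,36,8):
        k=(x>=a)&(x<a+8)
        if k.sum()>8: print(a+4,k.sum(),np.percentile(z[k],[10,50,90]).round(1))
    cv2.imwrite('pics/c'+tag+'.png',cv2.resize(cv2.imread(f'pics/{tag}.png')[120:260,220:360],(600,600),interpolation=2))
E
python3 -c "
from h import *
st(); casetilt('s5')"
```

```text
t 11.03 tcp [5.857e-01 5.000e-04 9.500e-02] rack mm [-62.  111.3] rot [178.5   -0.24 172.6 ] F [-4.7   1.76 -2.53] open 0.0673 gf 24.1
case pts 248
-41 17 [91.  93.7 95. ]
-33 28 [89.9 92.5 94.6]
-25 27 [89.  91.1 94.2]
-17 27 [90.9 92.2 94.4]
-9 28 [89.1 91.2 94. ]
-1 25 [87.9 90.8 92. ]
7 25 [88.8 91.1 92.6]
15 24 [88.  90.3 92.4]
23 21 [87.8 89.9 92.1]
31 24 [87.  89.3 92. ]
```

Emit:
servo_tool --rows '[{"offset": [-0.012,0,-0.02],"yaw": 0,"claw": 0.3},{"offset": [-0.02,0,-0.05],"yaw": 0,"claw": 0.3},{"offset": [-0.032,0.003,-0.1],"yaw": 0,"claw": 0.3},{"offset": [-0.032,0.003,-0.1],"yaw": 0,"claw": 0.3}]'

```text
time: 11.58
ee_pos: [0.588, 0.0002, 0.1048]
tcp_rot: [178.5, -0.4, 172.6]
wrist_force: [-11.0, 1.7, -0.2]
opening: 0.0674
grasp_force: 25.2
```

```bash
python3 -c "
from h import *
st(); casetilt('s6')"
```

```text
t 11.57 tcp [5.880e-01 2.000e-04 1.048e-01] rack mm [-59.8 111.4] rot [178.5   -0.36 172.6 ] F [-11.03   1.66  -0.2 ] open 0.0674 gf 25.2
case pts 258
-41 16 [ 99.9 103.9 186.1]
-33 28 [ 97.5  99.5 101.1]
-25 27 [ 96.3  98.6 101.2]
-17 29 [95.3 97.3 98.6]
-9 29 [94.7 97.1 98.6]
-1 28 [92.9 95.2 96.8]
7 26 [91.7 93.6 97.5]
15 27 [90.6 93.4 95.8]
23 23 [88.8 92.4 93.7]
31 25 [88.3 90.6 92.6]
```

Emit:
servo_tool --rows '[{"offset": [-0.015,0,-0.05],"yaw": 0,"claw": 0.3},{"offset": [-0.031,0.003,-0.1],"yaw": 0,"claw": 0.3},{"offset": [-0.05,0.004,-0.15],"yaw": 0,"claw": 0.3},{"offset": [-0.073,0.005,-0.2],"yaw": 0,"claw": 0.3},{"offset": [-0.073,0.005,-0.2],"yaw": 0,"claw": 0.3}]'

```text
time: 12.25
ee_pos: [0.5959, -0.001, 0.1253]
tcp_rot: [178.5, -0.3, 172.6]
wrist_force: [-9.4, 0.5, 1.5]
opening: 0.0672
grasp_force: 27.0
```

```bash
python3 -c "
from h import *
st(); casetilt('s7')"
```

```text
t 12.25 tcp [ 0.5959 -0.001   0.1253] rack mm [-51.8 111.2] rot [178.52  -0.28 172.59] F [-9.43  0.54  1.48] open 0.0672 gf 27.0
case pts 227
-33 12 [114.4 116.8 186. ]
-25 26 [112.3 114.6 116.2]
-17 29 [107.3 109.7 113.4]
-9 29 [105.6 107.8 109.6]
-1 25 [102.1 105.6 107.8]
7 27 [ 98.2 101.4 104.2]
15 27 [ 96.6  98.3 101.1]
23 26 [92.5 95.7 97.2]
31 24 [90.2 92.5 94. ]
```

View pics/cs7.png

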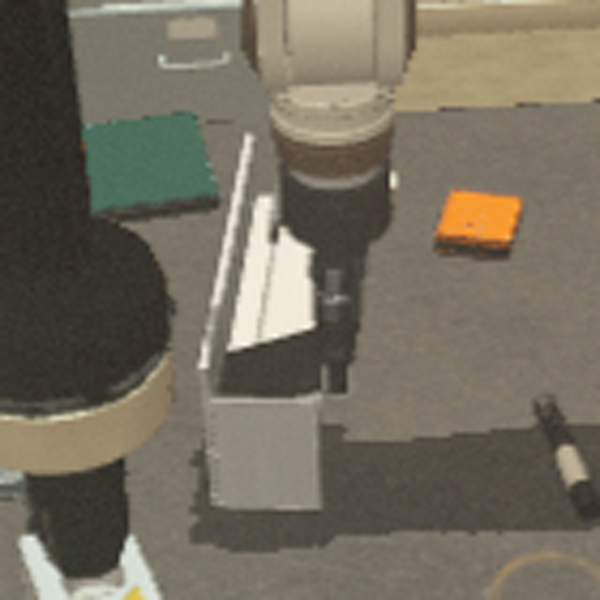

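The view shows the case tilted about 22–24° with its far end at the back wall. The pivot is working, so I'll continue along the arc.

Emit:
servo_tool --rows '[{"offset": [-0.03,0.002,-0.07],"yaw": 0,"claw": 0.3},{"offset": [-0.073,0.004,-0.137],"yaw": 0,"claw": 0.3},{"offset": [-0.12,0.005,-0.197],"yaw": 0,"claw": 0.3},{"offset": [-0.167,0.007,-0.252],"yaw": 0,"claw": 0.3},{"offset": [-0.167,0.007,-0.252],"yaw": 0,"claw": 0.3}]'

```text
time: 12.92
ee_pos: [0.6134, -0.0035, 0.151]
tcp_rot: [178.5, -0.2, 172.6]
wrist_force: [-6.8, -0.2, 1.3]
opening: 0.0675
grasp_force: 27.4
```

```bash
python3 -c "
from h import *
st(); casetilt('s8')"
```

```text
t 12.93 tcp [ 0.6134 -0.0035  0.151 ] rack mm [-34.1 111. ] rot [ 1.7854e+02 -1.6000e-01  1.7257e+02] F [-6.85 -0.2   1.28] open 0.0675 gf 27.4
case pts 160
-41 13 [150.  151.9 155.4]
-17 9 [133.1 134.2 136.1]
-9 22 [124.1 127.5 131.8]
-1 24 [118.3 122.6 124.9]
7 25 [112.5 115.6 118.8]
15 20 [106.2 109.6 112.1]
23 22 [ 99.9 103.1 106.8]
31 23 [93.9 97.  98.9]
```

Emit:
servo_tool --rows '[{"offset": [-0.05,0.002,-0.05],"yaw": 0,"claw": 0.3},{"offset": [-0.105,0.002,-0.09],"yaw": 0,"claw": 0.3},{"offset": [-0.17,0.003,-0.13],"yaw": 0,"claw": 0.3},{"offset": [-0.237,0.004,-0.155],"yaw": 0,"claw": 0.3},{"offset": [-0.237,0.004,-0.155],"yaw": 0,"claw": 0.3}]'

```text
time: 13.6
ee_pos: [0.6372, -0.0067, 0.1665]
tcp_rot: [178.6, -0.1, 172.6]
wrist_force: [-4.6, -1.4, 3.1]
opening: 0.0675
grasp_force: 26.2
```

```bash
python3 -c "
from h import *
st(); casetilt('s9')"
```

```text
t 13.6 tcp [ 0.6372 -0.0067  0.1665] rack mm [-10.  110.9] rot [ 1.7855e+02 -1.0000e-01  1.7256e+02] F [-4.65 -1.4   3.15] open 0.0675 gf 26.2
case pts 93
-25 21 [166.4 169.  171.1]
-17 13 [169.4 170.6 172. ]
15 17 [118.5 124.1 127.4]
23 18 [105.7 109.1 117.2]
31 18 [ 93.8  99.8 103. ]
```

View pics/cs9.png

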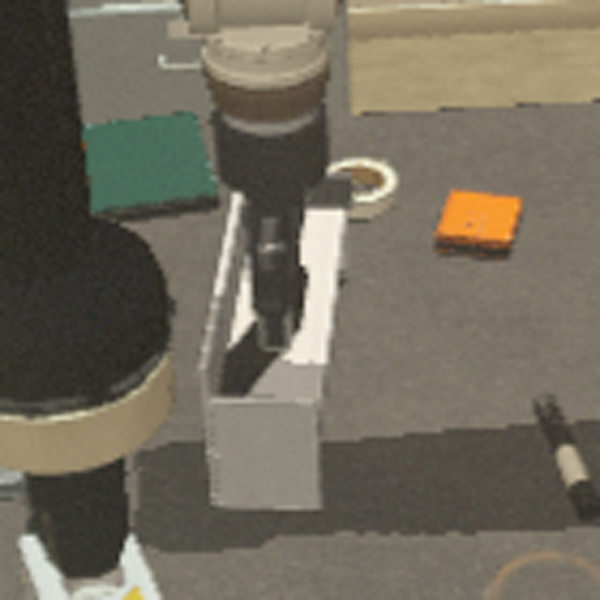

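Emit:
servo_tool --rows '[{"offset": [-0.07,0,-0.025],"yaw": 0,"claw": 0.3},{"offset": [-0.14,0.001,-0.04],"yaw": 0,"claw": 0.3},{"offset": [-0.21,0.002,-0.05],"yaw": 0,"claw": 0.3},{"offset": [-0.28,0.002,-0.05],"yaw": 0,"claw": 0.3},{"offset": [-0.33,0.002,-0.045],"yaw": 0,"claw": 0.3},{"offset": [-0.33,0.002,-0.045],"yaw": 0,"claw": 0.3}]'

```text
time: 14.4
ee_pos: [0.6703, -0.0108, 0.1699]
tcp_rot: [178.5, -0.1, 172.6]
wrist_force: [-2.3, -3.5, -0.4]
opening: 0.0672
grasp_force: 24.4
```

```bash
python3 -c "
from h import *
st(); casetilt('s10')"
```

```text
t 14.4 tcp [ 0.6703 -0.0108  0.1699] rack mm [ 23.2 111.2] rot [ 1.7853e+02 -1.2000e-01  1.7257e+02] F [-2.31 -3.55 -0.37] open 0.0672 gf 24.4
case pts 47
7 24 [173.1 176.4 179.3]
15 18 [175.5 177.3 178.7]
```

View pics/cs10.png

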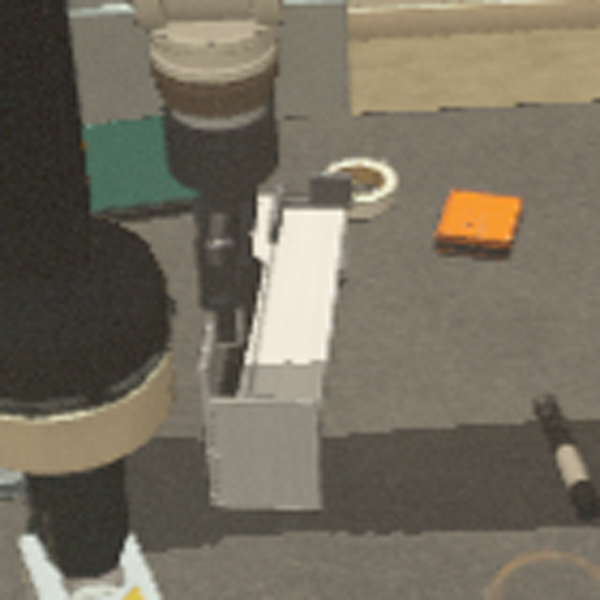

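Emit:
servo_tool --rows '[{"offset": [-0.06,0,0],"yaw": 0,"claw": 0.3},{"offset": [-0.12,0,0.005],"yaw": 0,"claw": 0.3},{"offset": [-0.15,0,0.01],"yaw": 0,"claw": 0.3},{"offset": [-0.17,0,0.01],"yaw": 0,"claw": 0.3},{"offset": [-0.17,0,0.01],"yaw": 0,"claw": 0.3}]'

```text
time: 15.08
ee_pos: [0.687, -0.0127, 0.1695]
tcp_rot: [178.5, -0.1, 172.6]
wrist_force: [-1.8, -2.0, 3.9]
opening: 0.0674
grasp_force: 23.9
```

```bash
python3 -c "
from h import *
st(); casetilt('s11')
z=np.load('/tmp/side.npz');P=pts('side',z['d']);r=rack(P)*1000;Z=P[...,2]*1000
m=(Z>168)&(Z<190)&(abs(r[...,1]-111)<30)&(r[...,0]>-20)&(r[...,0]<60); print(m.sum(),np.percentile(r[...,0][m],[3,50,97]),np.percentile(Z[m],[5,50,95]))"
```

```text
t 15.07 tcp [ 0.687  -0.0127  0.1695] rack mm [ 40.  111.4] rot [ 1.7851e+02 -9.0000e-02  1.7259e+02] F [-1.8  -1.97  3.9 ] open 0.0674 gf 23.9
case pts 92
23 64 [110.  157.6 177.8]
31 28 [ 87.4 177.9 179.9]
47 [21.76645368 26.68361347 32.48440521] [173.19354535 177.30710503 180.38659474]
```

Emit:
servo_tool --rows '[{"offset": [-0.02,0,0],"yaw": 0,"claw": 0.3},{"offset": [-0.04,0,0],"yaw": 0,"claw": 0.3},{"offset": [-0.05,0,0],"yaw": 0,"claw": 0.3},{"offset": [-0.05,0,0],"yaw": 0,"claw": 0.3}]'

```text
time: 15.62
ee_pos: [0.6917, -0.0134, 0.1691]
tcp_rot: [178.5, -0.1, 172.6]
wrist_force: [-1.9, -1.3, 1.9]
opening: 0.0675
grasp_force: 23.2
```

```bash
python3 -c "
from h import *
st(); casetilt('s12')
z=np.load('/tmp/side.npz');P=pts('side',z['d']);r=rack(P)*1000;Z=P[...,2]*1000
m=(Z>168)&(Z<190)&(abs(r[...,1]-111)<30)&(r[...,0]>-20)&(r[...,0]<60); print(m.sum(),np.percentile(r[...,0][m],[3,50,97]),np.percentile(Z[m],[5,50,95]))"
```

```text
t 15.62 tcp [ 0.6917 -0.0134  0.1691] rack mm [ 44.8 111.3] rot [ 1.7852e+02 -1.3000e-01  1.7258e+02] F [-1.9  -1.32  1.91] open 0.0675 gf 23.2
case pts 104
23 12 [155.4 162.1 171.6]
31 87 [ 93.3 147.7 179.9]
51 [26.69762924 31.27636272 37.53620063] [170.91832649 177.52267124 181.35070604]
```

Emit:
servo_tool --rows '[{"offset": [-0.01,0,0],"yaw": 0,"claw": 0.3},{"offset": [-0.02,0,0],"yaw": 0,"claw": 0.3},{"offset": [-0.02,0,0],"yaw": 0,"claw": 0.3}]'

```text
time: 16.05
ee_pos: [0.6932, -0.0137, 0.1689]
tcp_rot: [178.5, -0.2, 172.6]
wrist_force: [-4.9, -1.7, 0.0]
opening: 0.0673
grasp_force: 22.8
```

```bash
python3 -c "
from h import *
st()"
```

```text
t 16.05 tcp [ 0.6932 -0.0137  0.1689] rack mm [ 46.4 111.3] rot [178.52  -0.19 172.57] F [-4.94 -1.65  0.03] open 0.0673 gf 22.8
```

Emit:
servo_tool --rows '[{"offset": [-0.005,0,0.01],"yaw": 0,"claw": 0.3},{"offset": [-0.005,0,0.01],"yaw": 0,"claw": 0.25},{"offset": [-0.005,0,0.01],"yaw": 0,"claw": 0.2},{"offset": [-0.005,0,0.01],"yaw": 0,"claw": 0.15},{"offset": [-0.005,0,0.01],"yaw": 0,"claw": 0.08},{"offset": [-0.005,0,0.01],"yaw": 0,"claw": 0},{"offset": [-0.005,0,0.01],"yaw": 0,"claw": 0}]'

```text
time: 16.92
ee_pos: [0.6942, -0.0137, 0.1683]
tcp_rot: [178.5, -0.1, 172.6]
wrist_force: [-0.8, 0.1, -0.2]
opening: 0.0853
grasp_force: 0.0
```

```bash
python3 -c "
from h import *
st(); casetilt('s13')
z=np.load('/tmp/side.npz');P=pts('side',z['d']);r=rack(P)*1000;Z=P[...,2]*1000
m=(Z>168)&(Z<190)&(abs(r[...,1]-111)<30)&(r[...,0]>-20)&(r[...,0]<60); print(m.sum(),np.percentile(r[...,0][m],[3,50,97]),np.percentile(Z[m],[5,50,95]))"
```

```text
t 16.93 tcp [ 0.6942 -0.0137  0.1683] rack mm [ 47.4 111.4] rot [ 1.7852e+02 -1.1000e-01  1.7258e+02] F [-0.83  0.06 -0.22] open 0.0853 gf 0.0
case pts 99
23 74 [ 97.  144.  177.3]
31 24 [176.9 178.5 179.5]
48 [23.77344041 28.85970696 34.84323109] [171.91608406 177.64417882 179.64301558]
```

View pics/cs13.png

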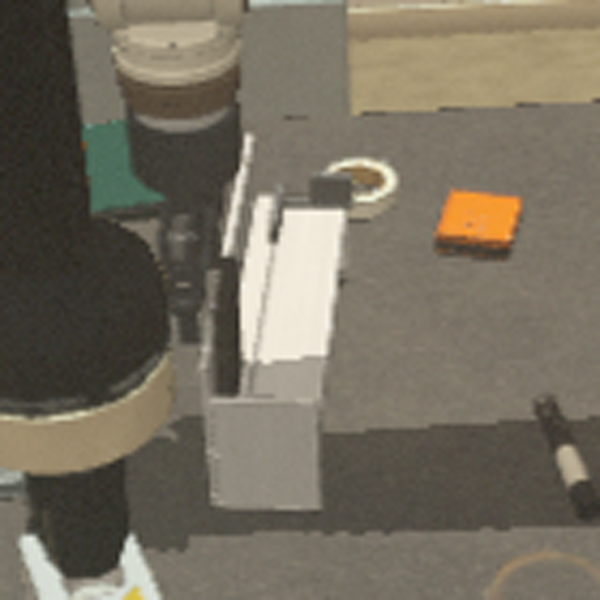

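The case stands upright next to the end wall, at crop (205–240, 255–395). I'll retreat upward and check how flat it is.

Emit:
servo_tool --rows '[{"offset": [0,0.01,-0.2],"yaw": 0,"claw": 0},{"offset": [0,0.02,-0.6],"yaw": 0,"claw": 0},{"offset": [0,0.025,-0.8],"yaw": 0,"claw": 0},{"offset": [0.5,0.025,-0.8],"yaw": 0,"claw": 0},{"offset": [1,0.025,-0.8],"yaw": 0,"claw": 0.5},{"offset": [1,0.025,-0.8],"yaw": 0,"claw": 1},{"offset": [1,0.025,-0.8],"yaw": 0,"claw": 1}]'

```text
time: 17.85
ee_pos: [0.5957, -0.0004, 0.2492]
tcp_rot: [178.5, -0.0, 172.6]
wrist_force: [0.0, 0.2, -0.2]
opening: 0.0321
grasp_force: 0.0
```

```bash
cat >> h.py <<'E'
def upright(tag):
    p,d=grab('side',tag); P=pts('side',d); r=rack(P)*1000; Z=P[...,2]*1000; g=p.mean(-1)
    m=(g<110)&(r[...,0]>0)&(r[...,0]<50)&(r[...,1]>60)&(r[...,1]<150)&(Z>110)&(Z<190)
    n,l,s,c=cv2.connectedComponentsWithStats(m.astype(np.uint8)); m=l==1+s[1:,4].argmax()
    x,y,z=r[...,0][m],r[...,1][m],Z[m]; print(m.sum())
    for a in range(110,190,10):
        k=(z>=a)&(z<a+10); 
        if k.sum()>5: print(a+5,k.sum(),'x',np.percentile(x[k],[5,50,95]).round(1),'y',np.percentile(y[k],[3,97]).round(1))
E
python3 -c "
from h import *
st(); upright('s14')"
```

```text
t 17.85 tcp [ 5.957e-01 -4.000e-04  2.492e-01] rack mm [-52.  111.8] rot [ 1.7851e+02 -2.0000e-02  1.7258e+02] F [ 0.01  0.21 -0.24] open 0.0321 gf 0.0
160
115 14 x [26.1 26.9 34.9] y [ 97.4 149.2]
125 20 x [26.  28.6 37.9] y [104.7 149. ]
135 14 x [26.7 28.2 36.8] y [ 99.3 149.2]
145 19 x [26.5 27.5 36.1] y [ 89.7 149. ]
155 16 x [26.8 27.7 36.2] y [ 86.8 149.6]
165 15 x [27.1 27.6 34.7] y [105.9 149.5]
175 61 x [27.7 32.3 38.4] y [ 86.8 147.7]
```

The case face is at x≈26–27 mm over its whole height, so it is flat on the back wall within calibration. Now the keeper: I move to the right of the tab with the fingers shut.

Emit:
servo_tool --rows '[{"offset": [0,-0.5,0],"yaw": 0,"claw": 1},{"offset": [-0.1,-0.92,0],"yaw": 0,"claw": 1},{"offset": [-0.1,-0.92,0],"yaw": 0,"claw": 1}]'

```text
time: 18.27
ee_pos: [0.5943, -0.0957, 0.2454]
tcp_rot: [178.5, -0.1, 172.4]
wrist_force: [0.7, 0.2, -0.4]
opening: -0.0001
grasp_force: 0.0
```

Emit:
servo_tool --rows '[{"offset": [0,-0.5,0],"yaw": 0,"claw": 1},{"offset": [-0.1,-0.92,0],"yaw": 0,"claw": 1},{"offset": [-0.1,-0.92,0],"yaw": 0,"claw": 1}]'

```text
time: 18.65
ee_pos: [0.592, -0.1875, 0.2428]
tcp_rot: [178.5, -0.2, 172.4]
wrist_force: [-0.5, 0.8, -0.0]
opening: -0.0001
grasp_force: 0.0
```

Emit:
servo_tool --rows '[{"offset": [0,-0.5,0],"yaw": 0,"claw": 1},{"offset": [-0.02,-0.92,0],"yaw": 0,"claw": 1},{"offset": [-0.02,-0.92,0],"yaw": 0,"claw": 1},{"offset": [-0.02,-0.92,0],"yaw": 0,"claw": 1}]'

```text
time: 19.15
ee_pos: [0.582, -0.2759, 0.2412]
tcp_rot: [178.5, -0.1, 172.6]
wrist_force: [0.5, -0.7, -0.4]
opening: 0.0001
grasp_force: 0.0
```

```bash
python3 -c "
from h import *
st()
p,d=grab('side','s15'); upright('s15b'); P=pts('side',d); r=rack(P)*1000; Z=P[...,2]*1000; g=p.mean(-1)
m=(g<110)&(r[...,0]>-60)&(r[...,0]<10)&(r[...,1]>-160)&(r[...,1]<-90)&(Z>90)&(Z<118)
for a in(r[...,0][m],r[...,1][m],Z[m]): print(len(a),np.percentile(a,[3,50,97]).round(1))
"
```

```text
t 19.15 tcp [ 0.582  -0.2759  0.2412] rack mm [ -29.9 -163.1] rot [ 1.7849e+02 -1.3000e-01  1.7261e+02] F [ 0.49 -0.66 -0.38] open 0.0001 gf 0.0
168
115 17 x [26.8 29.2 36.3] y [105.  148.8]
125 17 x [26.7 28.4 38.2] y [ 98.  148.8]
135 20 x [27.4 28.4 37. ] y [ 92.3 149.7]
145 18 x [27.4 27.9 36.3] y [ 83.9 149.4]
155 16 x [27.3 29.  36.3] y [108.1 149.8]
165 18 x [27.6 29.  37.7] y [ 95.2 149.7]
175 58 x [28.1 32.7 38.8] y [ 85.7 148.4]
46 [-40.8 -27.   -9.2]
46 [-133.4 -127.2 -122.4]
46 [ 90.9 100.  108.3]
```

Emit:
servo_tool --rows '[{"offset": [0,-0.03,0.4],"yaw": 0,"claw": 1},{"offset": [0,-0.03,0.8],"yaw": 0,"claw": 1},{"offset": [0,-0.03,1],"yaw": 0,"claw": 1}]'

```text
time: 19.62
ee_pos: [0.5808, -0.2755, 0.1391]
tcp_rot: [178.5, -0.2, 172.7]
wrist_force: [-0.6, -0.5, -0.2]
opening: -0.0001
grasp_force: 0.0
```

Emit:
servo_tool --rows '[{"offset": [0,0,0.2],"yaw": 0,"claw": 1},{"offset": [0,0,0.34],"yaw": 0,"claw": 1},{"offset": [0,0,0.34],"yaw": 0,"claw": 1},{"offset": [0,0,0.34],"yaw": 0,"claw": 1}]'

```text
time: 20.12
ee_pos: [0.5816, -0.2763, 0.1083]
tcp_rot: [178.5, -0.1, 172.6]
wrist_force: [0.3, 0.8, -0.4]
opening: 0.0003
grasp_force: 0.0
```

Emit:
servo_tool --rows '[{"offset": [0,0.05,0.01],"yaw": 0,"claw": 1},{"offset": [0,0.1,0.01],"yaw": 0,"claw": 1},{"offset": [0,0.2,0.01],"yaw": 0,"claw": 1},{"offset": [0,0.3,0.01],"yaw": 0,"claw": 1},{"offset": [0,0.3,0.01],"yaw": 0,"claw": 1}]'

```text
time: 20.75
ee_pos: [0.5852, -0.2456, 0.1073]
tcp_rot: [178.5, -0.1, 172.6]
wrist_force: [-0.3, -0.0, -0.9]
opening: 0.0
grasp_force: 0.0
```

```bash
python3 -c "
from h import *
st()
p,d=grab('side','s16'); cv2.imwrite('pics/cs16.png',cv2.resize(cv2.imread('pics/s16.png')[120:260,220:360],(600,600),interpolation=2))
"
```

```text
t 20.75 tcp [ 0.5852 -0.2456  0.1073] rack mm [ -30.7 -132.7] rot [ 1.7851e+02 -1.1000e-01  1.7264e+02] F [-0.31 -0.01 -0.85] open 0.0 gf 0.0
```

View pics/cs16.png

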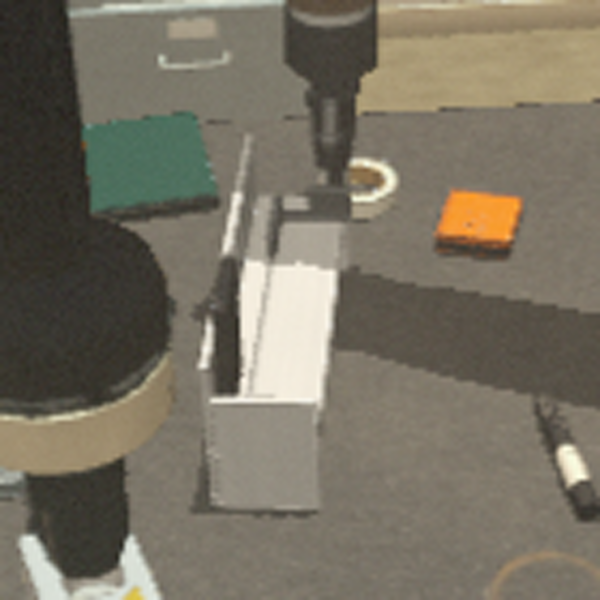

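The fingers sit right behind the tab, at crop (310–350, 185–215), and the case still stands. Now I push left.

Emit:
servo_tool --rows '[{"offset": [0,0.15,0.004],"yaw": 0,"claw": 1},{"offset": [0,0.3,0.008],"yaw": 0,"claw": 1},{"offset": [0,0.45,0.012],"yaw": 0,"claw": 1},{"offset": [0,0.6,0.016],"yaw": 0,"claw": 1},{"offset": [0,0.75,0.02],"yaw": 0,"claw": 1},{"offset": [0,0.9,0.024],"yaw": 0,"claw": 1},{"offset": [0,0.9,0.024],"yaw": 0,"claw": 1}]'

```text
time: 21.68
ee_pos: [0.5966, -0.1559, 0.107]
tcp_rot: [178.5, -0.1, 172.7]
wrist_force: [-0.8, -0.5, -0.6]
opening: -0.0003
grasp_force: 0.0
```

Emit:
servo_tool --rows '[{"offset": [0,0.15,0.004],"yaw": 0,"claw": 1},{"offset": [0,0.3,0.008],"yaw": 0,"claw": 1},{"offset": [0,0.45,0.012],"yaw": 0,"claw": 1},{"offset": [0,0.6,0.016],"yaw": 0,"claw": 1},{"offset": [0,0.7,0.018],"yaw": 0,"claw": 1},{"offset": [0,0.7,0.018],"yaw": 0,"claw": 1}]'

```text
time: 22.42
ee_pos: [0.6057, -0.0869, 0.107]
tcp_rot: [178.5, -0.1, 172.6]
wrist_force: [-0.8, -0.2, -0.0]
opening: 0.0003
grasp_force: 0.0
```

```bash
cat >> h.py <<'E'
def keeper(tag):
    p,d=grab('side',tag); P=pts('side',d); r=rack(P)*1000; Z=P[...,2]*1000; g=p.mean(-1)
    m=(g<130)&(r[...,0]>-50)&(r[...,0]<24)&(r[...,1]>-160)&(r[...,1]<150)&(Z>82)&(Z<112)
    for a in range(-48,24,8):
        k=m&(r[...,0]>=a)&(r[...,0]<a+8)
        if k.sum()>3: print(a+4,k.sum(),'y',np.percentile(r[...,1][k],[3,50,97]).round(1),'z',np.percentile(Z[k],[5,95]).round(0))
E
python3 -c "
from h import *
st(); keeper('s17'); upright('s17b')"
```

```text
t 22.43 tcp [ 0.6057 -0.0869  0.107 ] rack mm [-30.9  27.3] rot [ 1.7850e+02 -1.4000e-01  1.7265e+02] F [-0.79 -0.23 -0.02] open 0.0003 gf 0.0
-44 11 y [19.7 31.  53.6] z [ 87. 101.]
-36 30 y [36.4 50.9 55.8] z [ 85. 111.]
-28 19 y [42.3 52.2 55.7] z [ 83. 108.]
-20 25 y [42.6 52.6 58.5] z [ 85. 110.]
-12 15 y [47.5 51.7 54.6] z [ 83. 106.]
-4 5 y [49.  51.  54.3] z [ 85. 106.]
12 14 y [ 53.8  80.3 100.1] z [83. 96.]
20 27 y [ 47.7  83.8 106.1] z [88. 96.]
164
115 22 x [26.1 26.9 35.7] y [ 85.8 149.3]
125 14 x [26.3 26.8 37.9] y [105.  147.6]
135 18 x [26.6 28.2 37. ] y [101.6 149.4]
145 16 x [26.6 27.4 35.9] y [ 89.5 148.7]
155 16 x [26.7 27.2 33.6] y [ 86.  148.5]
165 16 x [26.9 28.4 35.5] y [104.1 149.1]
175 57 x [27.5 31.6 38.2] y [ 87.5 148. ]
```

Emit:
servo_tool --rows '[{"offset": [0,0.06,0.001],"yaw": 0,"claw": 1},{"offset": [0,0.1,0.003],"yaw": 0,"claw": 1},{"offset": [0,0.13,0.003],"yaw": 0,"claw": 1},{"offset": [0,0.15,0.004],"yaw": 0,"claw": 1},{"offset": [0,0.15,0.004],"yaw": 0,"claw": 1}]'

```text
time: 23.15
ee_pos: [0.6077, -0.0728, 0.107]
tcp_rot: [178.5, -0.1, 172.6]
wrist_force: [-0.3, 0.1, -0.3]
opening: -0.0002
grasp_force: 0.0
```

Emit:
servo_tool --rows '[{"offset": [0,0.01,0],"yaw": 0,"claw": 1},{"offset": [0,0.02,0],"yaw": 0,"claw": 1},{"offset": [0,0.02,0],"yaw": 0,"claw": 1}]'

```text
time: 23.52
ee_pos: [0.6079, -0.071, 0.107]
tcp_rot: [178.5, -0.1, 172.6]
wrist_force: [0.0, -1.3, -0.1]
opening: -0.0002
grasp_force: 0.4
```

Emit:
servo_tool --rows '[{"offset": [0,0.01,0],"yaw": 0,"claw": 1},{"offset": [0,0.02,0],"yaw": 0,"claw": 1},{"offset": [0,0.02,0],"yaw": 0,"claw": 1}]'

```text
time: 23.9
ee_pos: [0.6082, -0.0689, 0.1071]
tcp_rot: [178.5, -0.1, 172.6]
wrist_force: [0.6, -1.3, -0.3]
opening: 0.0001
grasp_force: 0.3
```

Emit:
servo_tool --rows '[{"offset": [0,0.01,0],"yaw": 0,"claw": 1},{"offset": [0,0.02,0],"yaw": 0,"claw": 1},{"offset": [0,0.03,0],"yaw": 0,"claw": 1},{"offset": [0,0.03,0],"yaw": 0,"claw": 1}]'

```text
time: 24.4
ee_pos: [0.6085, -0.0661, 0.1072]
tcp_rot: [178.5, -0.1, 172.6]
wrist_force: [0.4, -2.1, -0.5]
opening: -0.0001
grasp_force: 0.8
```

```bash
python3 -c "
from h import *
st(); keeper('s18')"
```

```text
t 24.4 tcp [ 0.6085 -0.0661  0.1072] rack mm [-30.8  48.4] rot [ 1.7853e+02 -1.2000e-01  1.7258e+02] F [ 0.39 -2.07 -0.46] open -0.0001 gf 0.8
-44 9 y [58.3 69.7 73.9] z [ 87. 110.]
-36 21 y [56.8 72.3 75.4] z [ 84. 109.]
-28 26 y [60.5 71.6 76.9] z [ 87. 109.]
-20 16 y [61.7 72.5 77.8] z [ 86. 107.]
-12 20 y [66.1 72.2 75.2] z [ 86. 106.]
12 12 y [ 65.9  97.8 121.7] z [84. 96.]
20 30 y [ 68.2 105.  126.3] z [87. 96.]
```

Emit:
servo_tool --rows '[{"offset": [0,0.01,0],"yaw": 0,"claw": 1},{"offset": [0,0.02,0],"yaw": 0,"claw": 1},{"offset": [0,0.02,0],"yaw": 0,"claw": 1}]'

```text
time: 24.82
ee_pos: [0.6085, -0.0658, 0.1072]
tcp_rot: [178.7, -0.1, 172.5]
wrist_force: [-2.1, -10.8, -1.2]
opening: -0.0001
grasp_force: 5.4
```

Emit:
servo_tool --rows '[{"offset": [0,0.01,0],"yaw": 0,"claw": 1},{"offset": [0,0.02,0],"yaw": 0,"claw": 1},{"offset": [0,0.02,0],"yaw": 0,"claw": 1}]'

```text
time: 25.2
ee_pos: [0.6085, -0.0655, 0.1073]
tcp_rot: [178.9, -0.1, 172.4]
wrist_force: [-2.6, -20.0, -0.8]
opening: -0.0002
grasp_force: 9.9
```

Force rose to 20 N with no further travel, so the keeper is at its stop. I'll back off and retreat.

Emit:
servo_tool --rows '[{"offset": [0,-0.05,0],"yaw": 0,"claw": 1},{"offset": [0,-0.15,0],"yaw": 0,"claw": 1},{"offset": [0.1,-0.2,-0.4],"yaw": 0,"claw": 1},{"offset": [0.3,-0.5,-1],"yaw": 0,"claw": 1},{"offset": [0.3,-1,-1],"yaw": 0,"claw": 1},{"offset": [0.3,-1,-1],"yaw": 0,"claw": 1}]'

```text
time: 25.95
ee_pos: [0.566, -0.1627, 0.206]
tcp_rot: [178.5, 0.0, 172.4]
wrist_force: [-0.4, 0.3, 0.4]
opening: 0.0003
grasp_force: 0.0
```

Emit:
servo_tool --rows '[{"offset": [0.3,-0.5,0],"yaw": 0,"claw": 1},{"offset": [0.5,-1,0],"yaw": 0,"claw": 1},{"offset": [0.5,-1,0],"yaw": 0,"claw": 1},{"offset": [0.5,-1,0],"yaw": 0,"claw": 1}]'

```text
time: 26.45
ee_pos: [0.504, -0.2521, 0.202]
tcp_rot: [178.5, -0.1, 172.6]
wrist_force: [-0.6, 0.8, -0.9]
opening: -0.0002
grasp_force: 0.0
```

```bash
python3 -c "
from h import *
st(); keeper('s19'); upright('s19b'); grab('top','t19')
a=cv2.imread('pics/s19.png')[120:260,220:360]; b=cv2.imread('pics/t19.png')[100:260,180:440]
cv2.imwrite('pics/c19.png',np.hstack([cv2.resize(a,(350,350),interpolation=2),cv2.resize(b,(450,350),interpolation=2)]))"
```

```text
t 26.45 tcp [ 0.504  -0.2521  0.202 ] rack mm [-110.4 -149.7] rot [ 1.7848e+02 -1.3000e-01  1.7257e+02] F [-0.62  0.81 -0.94] open -0.0002 gf 0.0
-44 7 y [66.8 72.7 77.8] z [ 84. 103.]
-36 13 y [69.9 72.8 76.9] z [ 83. 105.]
-28 21 y [71.3 73.3 77.6] z [ 82. 106.]
-20 15 y [71.6 74.2 79.2] z [ 83. 103.]
-12 14 y [68.7 71.9 77. ] z [ 84. 104.]
12 11 y [ 84.5  99.2 124. ] z [84. 94.]
20 9 y [108.2 121.6 124.7] z [86. 96.]
158
115 19 x [25.5 27.  40.4] y [ 89.2 149.6]
125 16 x [25.6 27.4 36.1] y [ 89.9 149.1]
135 18 x [25.5 27.8 38.7] y [103.7 149.4]
145 13 x [25.5 26.  33.2] y [102.7 148.7]
155 17 x [25.2 26.6 32.5] y [ 96.3 149.4]
165 14 x [25.2 25.9 29.9] y [ 93.  148.5]
175 57 x [25.6 30.5 35.7] y [ 86.  148.3]
```

View pics/c19.png

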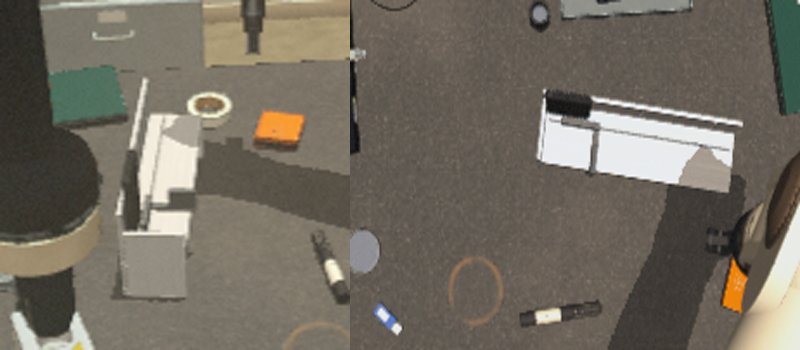

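The final view shows the case upright by the back wall and end wall. The keeper bar is across its foot, with the tab at the left, and the bystanders are in place. I'll do one averaged check of the case's lean against the wall.

```bash
python3 - <<'E'
from h import *
for n in('top','side'):
    A=[];B=[];prof={}
    for k in range(6):
        p,d=camera(n); P=pts(n,d); r=rack(P)*1000; x,y,Z=r[...,0],r[...,1],P[...,2]*1000; g=p.mean(-1)
        m=(g<110)&(Z>168)&(Z<190)&(y>80)&(y<142)&(x>5)&(x<60); A.append([*np.percentile(x[m],[2,50,98]),np.median(Z[m])])
        w=(g>150)&(Z>128)&(Z<142)&(y>-100)&(y<60)&(x>25)&(x<60); B.append([*np.percentile(x[w],[2,50,98]),np.median(Z[w])])
        m=(g<110)&(y>60)&(y<152)&(x>15)&(x<50)
        for a in range(110,175,10):
            k=m&(Z>=a)&(Z<a+10)
            if k.sum()>5: prof.setdefault(a,[]).append(np.percentile(x[k],15))
    print(n,'casetop x2/50/98,z',np.mean(A,0).round(1),'wall',np.mean(B,0).round(1)); print({a:round(np.mean(v),1) for a,v in prof.items()})
    cx=lambda s:1
E
```

```text
top casetop x2/50/98,z [ 24.3  29.3  36.1 178.8] wall [ 38.7  41.5  44.5 135.4]
{110: np.float64(24.4), 120: np.float64(24.5), 130: np.float64(24.4), 140: np.float64(24.4), 150: np.float64(24.4), 160: np.float64(24.4), 170: np.float64(25.0)}
side casetop x2/50/98,z [ 25.6  30.5  37.3 177.3] wall [ 39.1  41.9  45.2 132.8]
{110: np.float64(25.8), 120: np.float64(25.8), 130: np.float64(25.9), 140: np.float64(25.8), 150: np.float64(25.9), 160: np.float64(25.9), 170: np.float64(26.9)}
```

The case is vertical but about 2 mm off the back wall. There is plenty of time for a gentle nudge with shut fingers, above the keeper.

Emit:
servo_tool --rows '[{"offset": [-0.2,0.5,0],"yaw": 0,"claw": 1},{"offset": [-0.23,0.87,0],"yaw": 0,"claw": 1},{"offset": [-0.23,0.87,0],"yaw": 0,"claw": 1}]'

```text
time: 27.58
ee_pos: [0.5383, -0.1674, 0.2046]
tcp_rot: [178.5, -0.1, 172.7]
wrist_force: [0.1, -0.1, -1.1]
opening: 0.0002
grasp_force: 0.0
```

Emit:
servo_tool --rows '[{"offset": [-0.2,0.5,0],"yaw": 0,"claw": 1},{"offset": [-0.23,0.87,0],"yaw": 0,"claw": 1},{"offset": [-0.23,0.87,0],"yaw": 0,"claw": 1}]'

```text
time: 27.95
ee_pos: [0.5722, -0.0847, 0.2066]
tcp_rot: [178.5, -0.1, 172.7]
wrist_force: [-0.0, -0.7, -1.0]
opening: -0.0003
grasp_force: 0.0
```

Emit:
servo_tool --rows '[{"offset": [-0.1,0.5,0],"yaw": 0,"claw": 1},{"offset": [-0.23,0.85,0],"yaw": 0,"claw": 1},{"offset": [-0.23,0.85,0.3],"yaw": 0,"claw": 1},{"offset": [-0.23,0.85,0.7],"yaw": 0,"claw": 1},{"offset": [-0.23,0.85,0.7],"yaw": 0,"claw": 1},{"offset": [-0.23,0.85,0.7],"yaw": 0,"claw": 1}]'

```text
time: 28.7
ee_pos: [0.6061, -0.0039, 0.1404]
tcp_rot: [178.5, -0.0, 172.5]
wrist_force: [-0.4, -1.2, -0.0]
opening: 0.0001
grasp_force: 0.0
```

```bash
python3 -c "
from h import *
st()"
```

```text
t 28.7 tcp [ 0.6061 -0.0039  0.1404] rack mm [-41.3 109.7] rot [ 1.7852e+02 -4.0000e-02  1.7252e+02] F [-0.38 -1.22 -0.03] open 0.0001 gf 0.0
```

Emit:
servo_tool --rows '[{"offset": [-0.2,0,0],"yaw": 0,"claw": 1},{"offset": [-0.35,0,0.02],"yaw": 0,"claw": 1},{"offset": [-0.45,0,0.02],"yaw": 0,"claw": 1},{"offset": [-0.5,0,0.02],"yaw": 0,"claw": 1},{"offset": [-0.5,0,0.02],"yaw": 0,"claw": 1}]'

```text
time: 29.32
ee_pos: [0.6555, -0.0095, 0.1372]
tcp_rot: [178.5, -0.1, 172.6]
wrist_force: [-0.2, -0.4, 0.4]
opening: 0.0004
grasp_force: 0.0
```

Emit:
servo_tool --rows '[{"offset": [-0.01,0,0],"yaw": 0,"claw": 1},{"offset": [-0.02,0,0],"yaw": 0,"claw": 1},{"offset": [-0.03,0,0],"yaw": 0,"claw": 1},{"offset": [-0.03,0,0],"yaw": 0,"claw": 1}]'

```text
time: 29.82
ee_pos: [0.6583, -0.0098, 0.1368]
tcp_rot: [178.5, -0.1, 172.6]
wrist_force: [-0.5, -0.0, 0.6]
opening: -0.0004
grasp_force: 0.0
```

Emit:
servo_tool --rows '[{"offset": [-0.01,0,0],"yaw": 0,"claw": 1},{"offset": [-0.02,0,0],"yaw": 0,"claw": 1},{"offset": [-0.02,0,0],"yaw": 0,"claw": 1}]'

```text
time: 30.2
ee_pos: [0.6603, -0.01, 0.1367]
tcp_rot: [178.5, -0.1, 172.6]
wrist_force: [0.2, 0.8, -0.1]
opening: -0.0003
grasp_force: 0.0
```

Emit:
servo_tool --rows '[{"offset": [-0.01,0,0],"yaw": 0,"claw": 1},{"offset": [-0.02,0,0],"yaw": 0,"claw": 1},{"offset": [-0.02,0,0],"yaw": 0,"claw": 1}]'

```text
time: 30.58
ee_pos: [0.6617, -0.0103, 0.1367]
tcp_rot: [178.5, -0.2, 172.6]
wrist_force: [-5.2, 0.7, 2.4]
opening: -0.0
grasp_force: 0.0
```

Emit:
servo_tool --rows '[{"offset": [-0.01,0,0],"yaw": 0,"claw": 1},{"offset": [-0.015,0,0],"yaw": 0,"claw": 1},{"offset": [-0.015,0,0],"yaw": 0,"claw": 1}]'

```text
time: 30.95
ee_pos: [0.6619, -0.0103, 0.1367]
tcp_rot: [178.5, -0.3, 172.6]
wrist_force: [-13.3, 1.1, 4.1]
opening: -0.0001
grasp_force: 0.0
```

```bash
python3 -c "
from h import *
st(); upright('s20')"
```

```text
t 30.95 tcp [ 0.6619 -0.0103  0.1367] rack mm [ 14.9 110.6] rot [178.53  -0.35 172.58] F [-13.28   1.1    4.11] open -0.0001 gf 0.0
199
115 18 x [13.4 26.6 35.1] y [118.4 149. ]
125 22 x [12.6 27.3 37.1] y [120.8 149.4]
135 34 x [ 8.8 21.4 34.8] y [115.4 149.1]
145 19 x [11.3 29.7 36.4] y [120.7 148.6]
155 16 x [ 7.9 31.1 41.3] y [116.5 149. ]
165 25 x [ 3.  23.1 39.9] y [120.3 148.9]
175 43 x [ 3.8 39.1 43.4] y [ 95.8 149.6]
185 22 x [ 2.5 10.1 38.5] y [119.9 148.5]
```

It is firmly against the wall. I back away slowly.

Emit:
servo_tool --rows '[{"offset": [0.01,0,0],"yaw": 0,"claw": 1},{"offset": [0.02,0,0],"yaw": 0,"claw": 1},{"offset": [0.05,0,0],"yaw": 0,"claw": 1},{"offset": [0.15,0,0],"yaw": 0,"claw": 1},{"offset": [0.5,0,-0.3],"yaw": 0,"claw": 1},{"offset": [0.9,0,-0.8],"yaw": 0,"claw": 1},{"offset": [0.9,-0.3,-0.8],"yaw": 0,"claw": 1}]'

```text
time: 31.88
ee_pos: [0.5698, -0.0295, 0.2212]
tcp_rot: [178.5, 0.3, 172.7]
wrist_force: [1.3, -0.4, -0.1]
opening: -0.0001
grasp_force: 0.0
```

Emit:
servo_tool --rows '[{"offset": [0.3,-0.5,0],"yaw": 0,"claw": 1},{"offset": [0.5,-1,0],"yaw": 0,"claw": 1},{"offset": [0.5,-1,0],"yaw": 0,"claw": 1}]'

```text
time: 32.25
ee_pos: [0.5062, -0.1256, 0.2141]
tcp_rot: [178.6, -0.1, 172.4]
wrist_force: [0.8, 0.3, 0.2]
opening: -0.0001
grasp_force: 0.0
```

Emit:
servo_tool --rows '[{"offset": [0,-0.5,0],"yaw": 0,"claw": 1},{"offset": [0,-1,0],"yaw": 0,"claw": 1},{"offset": [0,-1,0],"yaw": 0,"claw": 1},{"offset": [0,-1,0],"yaw": 0,"claw": 1}]'

```text
time: 32.75
ee_pos: [0.4952, -0.2218, 0.211]
tcp_rot: [178.5, -0.1, 172.6]
wrist_force: [-0.5, 0.1, 0.5]
opening: -0.0001
grasp_force: 0.0
```

```bash
python3 - <<'E'
from h import *
st()
for n in('top','side'):
    A=[];B=[];prof={}
    for k in range(4):
        p,d=camera(n); P=pts(n,d); r=rack(P)*1000; x,y,Z=r[...,0],r[...,1],P[...,2]*1000; g=p.mean(-1)
        m=(g<110)&(Z>168)&(Z<190)&(y>80)&(y<142)&(x>5)&(x<60); A.append([*np.percentile(x[m],[2,50,98]),np.median(Z[m]),*np.percentile(y[m],[2,98])])
        w=(g>150)&(Z>128)&(Z<142)&(y>-100)&(y<60)&(x>25)&(x<60); B.append([*np.percentile(x[w],[2,50,98]),np.median(Z[w])])
    print(n,np.mean(A,0).round(1),'wall',np.mean(B,0).round(1))
keeper('s21'); upright('s21b')
E
```

```text
t 32.75 tcp [ 0.4952 -0.2218  0.211 ] rack mm [-122.9 -120.8] rot [ 1.7850e+02 -1.2000e-01  1.7257e+02] F [-0.5   0.12  0.46] open -0.0001 gf 0.0
top [ 29.8  35.1  42.  179.   81.8 140.9] wall [ 38.8  41.6  44.6 135.5]
side [ 31.2  36.   43.3 177.2  85.9 140.1] wall [ 39.3  41.9  44.9 133.1]
-44 7 y [69.9 71.5 74.8] z [ 84. 103.]
-36 14 y [68.6 73.8 77.4] z [ 83. 106.]
-28 17 y [68.8 71.7 74.8] z [ 84. 104.]
-20 12 y [70.1 71.9 76.6] z [ 85. 105.]
-12 14 y [70.8 73.5 75. ] z [ 82. 104.]
12 13 y [ 75.1  98.  122.5] z [82. 95.]
20 18 y [ 94.6 118.9 128.4] z [86. 97.]
181
115 22 x [25.7 26.7 35.3] y [ 89.2 149.3]
125 19 x [27.  28.2 38.2] y [100.1 148.6]
135 20 x [27.8 28.8 37.5] y [ 89.1 149.3]
145 18 x [28.  29.7 34.1] y [ 92.8 148.4]
155 20 x [29.5 30.6 35.7] y [ 83.8 148.5]
165 22 x [30.1 32.1 40.7] y [ 96.  149.7]
175 56 x [31.6 36.8 42.8] y [ 88.3 148.2]
```

The nudge touched above the wall's top edge, so the case now leans back about 5° with its foot about 3 mm out. I'll take it by the top again, pull it past upright against the keeper, press it flat to the wall and release.

Emit:
servo_tool --rows '[{"offset": [-0.3,0.4,-0.4],"yaw": 0,"claw": 0.5},{"offset": [-0.3,0.8,-0.4],"yaw": 0,"claw": 0},{"offset": [-0.3,0.8,-0.4],"yaw": 0,"claw": 0}]'

```text
time: 33.62
ee_pos: [0.5358, -0.146, 0.2535]
tcp_rot: [178.5, -0.1, 172.7]
wrist_force: [-0.3, -0.2, -0.6]
opening: 0.0543
grasp_force: 0.0
```

Emit:
servo_tool --rows '[{"offset": [-0.3,0.4,0],"yaw": 0,"claw": 0},{"offset": [-0.6,0.8,0],"yaw": 0,"claw": 0},{"offset": [-0.6,0.8,0],"yaw": 0,"claw": 0}]'

```text
time: 34.0
ee_pos: [0.6063, -0.075, 0.2536]
tcp_rot: [178.5, -0.2, 172.7]
wrist_force: [0.1, -0.3, -1.6]
opening: 0.0855
grasp_force: 0.0
```

Emit:
servo_tool --rows '[{"offset": [-0.3,0.4,0],"yaw": 0,"claw": 0},{"offset": [-0.68,0.7,0],"yaw": 0,"claw": 0},{"offset": [-0.68,0.7,0],"yaw": 0,"claw": 0},{"offset": [-0.68,0.7,0],"yaw": 0,"claw": 0}]'

```text
time: 34.5
ee_pos: [0.681, -0.017, 0.2563]
tcp_rot: [178.6, -0.2, 172.5]
wrist_force: [-0.2, -0.6, -0.0]
opening: 0.0856
grasp_force: 0.0
```

```bash
python3 -c "
from h import *
st()"
```

```text
t 34.5 tcp [ 0.681  -0.017   0.2563] rack mm [ 34.7 106.4] rot [ 1.7855e+02 -1.7000e-01  1.7254e+02] F [-0.22 -0.62 -0.03] open 0.0856 gf 0.0
```

Emit:
servo_tool --rows '[{"offset": [0,0.026,0.3],"yaw": 0,"claw": 0},{"offset": [0,0.026,0.6],"yaw": 0,"claw": 0},{"offset": [0,0.026,0.87],"yaw": 0,"claw": 0},{"offset": [0,0.026,0.87],"yaw": 0,"claw": 0},{"offset": [0,0.026,0.87],"yaw": 0,"claw": 0.1},{"offset": [0,0.026,0.87],"yaw": 0,"claw": 0.2},{"offset": [0,0.026,0.87],"yaw": 0,"claw": 0.25},{"offset": [0,0.026,0.87],"yaw": 0,"claw": 0.3},{"offset": [0,0.026,0.87],"yaw": 0,"claw": 0.3}]' --squeeze 20

```text
time: 35.62
ee_pos: [0.6824, -0.0117, 0.1721]
tcp_rot: [178.6, 0.1, 172.6]
wrist_force: [-1.6, -1.6, 6.2]
opening: 0.0675
grasp_force: 21.6
```

Emit:
servo_tool --rows '[{"offset": [0.03,0,-0.005],"yaw": 0,"claw": 0.3},{"offset": [0.06,0,-0.005],"yaw": 0,"claw": 0.3},{"offset": [0.1,0,-0.005],"yaw": 0,"claw": 0.3},{"offset": [0.1,0,-0.005],"yaw": 0,"claw": 0.3}]'

```text
time: 36.12
ee_pos: [0.6725, -0.0104, 0.1718]
tcp_rot: [178.6, 0.0, 172.6]
wrist_force: [2.0, -3.9, 7.3]
opening: 0.0675
grasp_force: 22.8
```

```bash
python3 -c "
from h import *
st(); upright('s22')"
```

```text
t 36.12 tcp [ 0.6725 -0.0104  0.1718] rack mm [ 25.4 111.9] rot [1.7857e+02 5.0000e-02 1.7256e+02] F [ 2.02 -3.87  7.26] open 0.0675 gf 22.8
64
115 18 x [21.9 24.7 40.2] y [ 97.8 148.8]
125 20 x [22.3 22.8 39.8] y [ 88.3 148.8]
135 14 x [22.  27.7 33.9] y [107.6 149.1]
145 10 x [23.4 27.1 33.4] y [139.1 149.1]
```

Emit:
servo_tool --rows '[{"offset": [0.03,0,-0.005],"yaw": 0,"claw": 0.3},{"offset": [0.06,0,-0.01],"yaw": 0,"claw": 0.3},{"offset": [0.08,0,-0.01],"yaw": 0,"claw": 0.3},{"offset": [0.08,0,-0.01],"yaw": 0,"claw": 0.3}]'

```text
time: 36.67
ee_pos: [0.6639, -0.0091, 0.1715]
tcp_rot: [178.6, -0.1, 172.6]
wrist_force: [0.5, -4.8, 4.1]
opening: 0.0674
grasp_force: 23.2
```

```bash
python3 -c "
from h import *
st(); upright('s23')"
```

```text
t 36.67 tcp [ 0.6639 -0.0091  0.1715] rack mm [ 16.7 112. ] rot [ 1.7856e+02 -1.0000e-01  1.7256e+02] F [ 0.55 -4.82  4.07] open 0.0674 gf 23.2
35
115 10 x [20.5 23.4 31. ] y [123.8 149.1]
125 9 x [18.9 22.1 28.8] y [122.6 149. ]
135 9 x [18.5 21.5 26.7] y [130.9 149.2]
145 7 x [18.2 21.2 26.4] y [145.2 149.3]
```

Emit:
servo_tool --rows '[{"offset": [0,0,-0.01],"yaw": 0,"claw": 0.3},{"offset": [-0.04,0,-0.01],"yaw": 0,"claw": 0.3},{"offset": [-0.07,0,-0.01],"yaw": 0,"claw": 0.3},{"offset": [-0.09,0,-0.01],"yaw": 0,"claw": 0.3},{"offset": [-0.09,0,-0.01],"yaw": 0,"claw": 0.3}]'

```text
time: 37.35
ee_pos: [0.6723, -0.0103, 0.1717]
tcp_rot: [178.6, -0.3, 172.6]
wrist_force: [-2.8, -5.4, 1.1]
opening: 0.0678
grasp_force: 23.8
```

```bash
python3 -c "
from h import *
st(); upright('s24')"
```

```text
t 37.35 tcp [ 0.6723 -0.0103  0.1717] rack mm [ 25.2 111.9] rot [178.57  -0.26 172.56] F [-2.8  -5.45  1.12] open 0.0678 gf 23.8
49
115 16 x [23.6 29.1 40.4] y [108.8 149.2]
125 14 x [23.6 28.6 40.2] y [130.7 149.2]
135 10 x [23.  27.8 33.9] y [134.3 149.3]
145 9 x [24.  27.2 33.6] y [144.8 149.5]
```

Emit:
servo_tool --rows '[{"offset": [-0.01,0,0],"yaw": 0,"claw": 0.3},{"offset": [-0.02,0,0],"yaw": 0,"claw": 0.3},{"offset": [-0.03,0,0],"yaw": 0,"claw": 0.3},{"offset": [-0.03,0,0],"yaw": 0,"claw": 0.3}]'

```text
time: 37.9
ee_pos: [0.6751, -0.0107, 0.1716]
tcp_rot: [178.6, -0.3, 172.6]
wrist_force: [-2.3, -5.9, 1.2]
opening: 0.0677
grasp_force: 23.8
```

```bash
python3 -c "
from h import *
st(); upright('s25')"
```

```text
t 37.9 tcp [ 0.6751 -0.0107  0.1716] rack mm [ 28.  111.9] rot [178.57  -0.27 172.56] F [-2.28 -5.93  1.22] open 0.0677 gf 23.8
53
115 19 x [25.1 26.4 40.2] y [ 94.8 149.7]
125 17 x [25.  28.4 40.2] y [ 91.9 149.4]
135 7 x [25.3 25.6 33.9] y [140.6 148. ]
145 10 x [26.1 30.2 36.3] y [140.1 149.6]
```

Emit:
servo_tool --rows '[{"offset": [-0.01,0,0],"yaw": 0,"claw": 0.3},{"offset": [-0.02,0,0],"yaw": 0,"claw": 0.3},{"offset": [-0.02,0,0],"yaw": 0,"claw": 0.3}]'

```text
time: 38.33
ee_pos: [0.6771, -0.0109, 0.1716]
tcp_rot: [178.6, -0.3, 172.6]
wrist_force: [-2.4, -5.2, 1.1]
opening: 0.0676
grasp_force: 23.9
```

Emit:
servo_tool --rows '[{"offset": [-0.01,0,0],"yaw": 0,"claw": 0.3},{"offset": [-0.015,0,0],"yaw": 0,"claw": 0.3},{"offset": [-0.015,0,0],"yaw": 0,"claw": 0.3}]'

```text
time: 38.7
ee_pos: [0.6786, -0.0111, 0.1717]
tcp_rot: [178.6, -0.3, 172.6]
wrist_force: [-2.5, -5.4, 2.1]
opening: 0.068
grasp_force: 24.0
```

```bash
python3 -c "
from h import *
st(); upright('s26')"
```

```text
t 38.7 tcp [ 0.6786 -0.0111  0.1717] rack mm [ 31.5 111.9] rot [178.57  -0.27 172.56] F [-2.51 -5.39  2.1 ] open 0.068 gf 24.0
60
115 14 x [26.5 28.  36.6] y [102.3 149.6]
125 17 x [26.8 28.3 38.3] y [105.  149.7]
135 15 x [27.4 28.6 37. ] y [ 87.8 149.4]
145 11 x [27.4 30.1 36.1] y [ 86.6 149.8]
```

```bash
cat >> h.py <<'E'
def lean(N=6):
    for n in('side','top'):
        prof={};W=[]
        for k in range(N):
            p,d=camera(n); P=pts(n,d); r=rack(P)*1000; x,y,Z=r[...,0],r[...,1],P[...,2]*1000; g=p.mean(-1)
            w=(g>150)&(Z>128)&(Z<142)&(y>-100)&(y<60)&(x>25)&(x<60); W.append(np.percentile(x[w],2))
            m=(g<110)&(y>78)&(y<152)&(x>15)&(x<50)
            for a in range(100,180,10):
                q=m&(Z>=a)&(Z<a+10)
                if q.sum()>5: prof.setdefault(a,[]).append(np.percentile(x[q],[6,25]))
        print(n,'wall',np.mean(W).round(1),{a:np.mean(v,0).round(1).tolist() for a,v in prof.items()})
E
python3 -c "
from h import *
lean()"
```

```text
Traceback (most recent call last):
  File "h.py", line 46, in lean
    w=(g>150)&(Z>128)&(Z<142)&(y>-100)&(y<60)&(x>25)&(x<60); W.append(np.percentile(x[w],2))
                                                                      ~~~~~~~~~~~~~^^^^^^^^
IndexError: index -1 is out of bounds for axis 0 with size 0
```

```bash
sed -i 's/W.append(np.percentile(x\[w\],2))/W.append(np.percentile(x[w],2) if w.sum()>20 else np.nan)/' h.py; python3 -c "
from h import *
lean(4)"
```

```text
side wall nan {100: [26.3, 26.9], 110: [26.6, 27.1], 120: [26.9, 27.4], 130: [27.3, 27.7], 140: [27.3, 28.1], 150: [24.8, 26.4], 160: [21.9, 24.0]}
top wall 38.6 {}
```

The case now leans back about 1.5° against the wall's top edge, with the foot within about 1.5 mm of the wall, which is as good as the calibration resolves. I'll release gently and retreat.

Emit:
servo_tool --rows '[{"offset": [0,-0.003,0.005],"yaw": 0,"claw": 0.3},{"offset": [0,-0.003,0.005],"yaw": 0,"claw": 0.25},{"offset": [0,-0.003,0.005],"yaw": 0,"claw": 0.2},{"offset": [0,-0.003,0.005],"yaw": 0,"claw": 0.15},{"offset": [0,-0.003,0.005],"yaw": 0,"claw": 0.08},{"offset": [0,-0.003,0.005],"yaw": 0,"claw": 0},{"offset": [0,-0.003,0.005],"yaw": 0,"claw": 0}]'

```text
time: 40.08
ee_pos: [0.6794, -0.0109, 0.1717]
tcp_rot: [178.5, -0.1, 172.6]
wrist_force: [0.6, -0.2, -0.3]
opening: 0.0854
grasp_force: 0.0
```

Emit:
servo_tool --rows '[{"offset": [0,0.01,-0.2],"yaw": 0,"claw": 0},{"offset": [0,0.02,-0.6],"yaw": 0,"claw": 0},{"offset": [0,0.025,-0.8],"yaw": 0,"claw": 0},{"offset": [0.5,0.025,-0.8],"yaw": 0,"claw": 0},{"offset": [1,-0.5,-0.8],"yaw": 0,"claw": 0},{"offset": [1,-1,-0.8],"yaw": 0,"claw": 0},{"offset": [1,-1,-0.8],"yaw": 0,"claw": 0}]'

```text
time: 40.95
ee_pos: [0.566, -0.1021, 0.2499]
tcp_rot: [178.5, -0.1, 172.4]
wrist_force: [0.9, -0.7, 0.1]
opening: 0.0852
grasp_force: 0.0
```

Emit:
servo_tool --rows '[{"offset": [0.3,-0.5,0],"yaw": 0,"claw": 0},{"offset": [0.5,-1,0],"yaw": 0,"claw": 0},{"offset": [0.5,-1,0],"yaw": 0,"claw": 0},{"offset": [0.5,-1,0],"yaw": 0,"claw": 0}]'

```text
time: 41.45
ee_pos: [0.5051, -0.1916, 0.2469]
tcp_rot: [178.5, -0.1, 172.6]
wrist_force: [1.1, -0.5, -0.0]
opening: 0.0854
grasp_force: 0.0
```

```bash
python3 -c "
from h import *
st(); lean(5); upright('s27'); keeper('s27b')"
```

```text
t 41.45 tcp [ 0.5051 -0.1916  0.2469] rack mm [-117.   -89.5] rot [ 1.7850e+02 -1.0000e-01  1.7257e+02] F [ 1.06 -0.53 -0.03] open 0.0854 gf 0.0
side wall 39.1 {100: [25.7, 25.9], 110: [25.7, 26.3], 120: [25.8, 26.1], 130: [25.6, 26.1], 140: [25.6, 25.9], 150: [25.5, 26.0], 160: [25.7, 26.1], 170: [26.0, 27.9]}
top wall 38.7 {100: [24.2, 24.6], 110: [24.3, 24.7], 120: [24.0, 24.5], 130: [24.1, 24.6], 140: [24.1, 24.4], 150: [24.2, 24.6], 160: [24.1, 24.5], 170: [24.6, 26.0]}
151
115 19 x [24.9 29.1 40.5] y [ 95.8 149.5]
125 16 x [24.8 26.2 34.5] y [ 94.  149.3]
135 17 x [24.5 25.6 33.4] y [ 88.5 149.7]
145 12 x [24.6 25.  30.1] y [113.9 149.8]
155 15 x [23.8 26.5 32.5] y [109.6 149.6]
165 14 x [23.9 26.2 32. ] y [106.8 149.1]
175 51 x [23.8 27.9 34.5] y [ 84.1 147.8]
185 7 x [27.8 31.4 33.1] y [ 92.6 127.1]
-44 7 y [67.8 72.  73.6] z [ 84. 104.]
-36 14 y [70.5 73.4 74.4] z [ 83. 106.]
-28 19 y [69.1 72.1 76.3] z [ 84. 105.]
-20 12 y [70.3 72.1 75. ] z [ 84. 102.]
-12 13 y [71.7 73.7 76. ] z [ 84. 107.]
12 11 y [ 73.2  95.1 122.5] z [84. 94.]
20 7 y [108.2 123.6 126.6] z [87. 94.]
```

```bash
python3 -c "
from h import *
for i in range(8):
    p,d=camera('side'); P=pts('side',d); r=rack(P)*1000; x,y,Z=r[...,0],r[...,1],P[...,2]*1000; g=p.mean(-1)
    m=(g<110)&(y>78)&(y<152)&(x>0)&(x<50)
    print(round(get_obs()['time'],2),[np.percentile(x[m&(Z>=a)&(Z<a+10)],[6,25]).round(1).tolist() for a in(105,125,145,160)], np.median(x[m&(Z>172)&(Z<190)]))"
```

```text
42.1 [[26.5, 26.8], [27.0, 27.5], [26.8, 27.8], [27.7, 27.9]] 33.114238052983396
42.15 [[26.0, 26.5], [26.1, 26.4], [26.2, 26.6], [26.3, 26.7]] 31.988622812130004
42.2 [[24.9, 25.4], [24.6, 25.2], [23.9, 24.4], [23.9, 24.4]] 29.288464702425856
42.25 [[25.4, 25.9], [24.8, 25.4], [24.4, 24.9], [24.1, 24.9]] 29.459775857060713
42.3 [[26.3, 26.4], [26.6, 26.8], [26.6, 27.1], [26.7, 27.3]] 32.58686455816588
42.35 [[26.3, 26.8], [26.4, 27.1], [26.6, 27.2], [27.1, 27.3]] 33.04416661781468
42.4 [[25.7, 26.1], [25.5, 25.7], [25.0, 25.3], [24.8, 25.3]] 30.012061917892336
42.45 [[25.0, 25.4], [25.0, 25.5], [24.2, 24.5], [24.2, 24.3]] 29.158799869331453
```

The readings swing with a period of about 0.2 s, so the case is rocking slightly (±1.3°) on its foot. I'll wait a moment and see whether it dies down.

Emit:
servo_tool --rows '[{"offset": [0,0,0],"yaw": 0,"claw": 0},{"offset": [0,0,0],"yaw": 0,"claw": 0},{"offset": [0,0,0],"yaw": 0,"claw": 0},{"offset": [0,0,0],"yaw": 0,"claw": 0},{"offset": [0,0,0],"yaw": 0,"claw": 0},{"offset": [0,0,0],"yaw": 0,"claw": 0},{"offset": [0,0,0],"yaw": 0,"claw": 0},{"offset": [0,0,0],"yaw": 0,"claw": 0},{"offset": [0,0,0],"yaw": 0,"claw": 0},{"offset": [0,0,0],"yaw": 0,"claw": 0},{"offset": [0,0,0],"yaw": 0,"claw": 0},{"offset": [0,0,0],"yaw": 0,"claw": 0}]'

```text
time: 43.95
ee_pos: [0.5047, -0.192, 0.2468]
tcp_rot: [178.5, -0.1, 172.6]
wrist_force: [0.2, 0.0, 0.4]
opening: 0.0855
grasp_force: 0.0
```

```bash
cat > osc.py <<'E'
from h import *
import sys
for i in range(int(sys.argv[1])):
    p,d=camera('side'); P=pts('side',d); r=rack(P)*1000; x,y,Z=r[...,0],r[...,1],P[...,2]*1000; g=p.mean(-1)
    m=(g<110)&(y>78)&(y<152)&(x>0)&(x<50)
    print(round(get_obs()['time'],2),[np.percentile(x[m&(Z>=a)&(Z<a+10)],15).round(1) for a in(105,160)], np.median(x[m&(Z>172)&(Z<190)]).round(1))
E
python3 osc.py 10
```

```text
44.0 [np.float64(26.2), np.float64(26.2)] 31.4
44.05 [np.float64(25.4), np.float64(24.3)] 29.4
44.1 [np.float64(25.8), np.float64(25.5)] 31.1
44.15 [np.float64(26.6), np.float64(26.6)] 32.3
44.2 [np.float64(26.3), np.float64(25.7)] 31.1
44.25 [np.float64(25.5), np.float64(23.9)] 30.0
44.3 [np.float64(26.2), np.float64(26.5)] 31.5
44.35 [np.float64(26.3), np.float64(26.8)] 32.3
44.4 [np.float64(25.8), np.float64(25.2)] 29.8
44.45 [np.float64(25.5), np.float64(25.0)] 30.2
```

The rocking is decaying. I'll let it settle.

Emit:
servo_tool --rows '[{"offset": [0,0,0],"yaw": 0,"claw": 0},{"offset": [0,0,0],"yaw": 0,"claw": 0},{"offset": [0,0,0],"yaw": 0,"claw": 0},{"offset": [0,0,0],"yaw": 0,"claw": 0},{"offset": [0,0,0],"yaw": 0,"claw": 0},{"offset": [0,0,0],"yaw": 0,"claw": 0},{"offset": [0,0,0],"yaw": 0,"claw": 0},{"offset": [0,0,0],"yaw": 0,"claw": 0},{"offset": [0,0,0],"yaw": 0,"claw": 0},{"offset": [0,0,0],"yaw": 0,"claw": 0},{"offset": [0,0,0],"yaw": 0,"claw": 0},{"offset": [0,0,0],"yaw": 0,"claw": 0}]'

```text
time: 45.95
ee_pos: [0.5047, -0.1921, 0.2469]
tcp_rot: [178.5, -0.1, 172.6]
wrist_force: [-0.2, -0.5, -0.0]
opening: 0.0854
grasp_force: 0.0
```

Emit:
servo_tool --rows '[{"offset": [0,0,0],"yaw": 0,"claw": 0},{"offset": [0,0,0],"yaw": 0,"claw": 0},{"offset": [0,0,0],"yaw": 0,"claw": 0},{"offset": [0,0,0],"yaw": 0,"claw": 0},{"offset": [0,0,0],"yaw": 0,"claw": 0},{"offset": [0,0,0],"yaw": 0,"claw": 0},{"offset": [0,0,0],"yaw": 0,"claw": 0},{"offset": [0,0,0],"yaw": 0,"claw": 0},{"offset": [0,0,0],"yaw": 0,"claw": 0},{"offset": [0,0,0],"yaw": 0,"claw": 0},{"offset": [0,0,0],"yaw": 0,"claw": 0},{"offset": [0,0,0],"yaw": 0,"claw": 0}]'

```text
time: 47.45
ee_pos: [0.5047, -0.1921, 0.2469]
tcp_rot: [178.5, -0.1, 172.6]
wrist_force: [-0.1, -0.3, 0.3]
opening: 0.0853
grasp_force: 0.0
```

Emit:
servo_tool --rows '[{"offset": [0,0,0],"yaw": 0,"claw": 0},{"offset": [0,0,0],"yaw": 0,"claw": 0},{"offset": [0,0,0],"yaw": 0,"claw": 0},{"offset": [0,0,0],"yaw": 0,"claw": 0},{"offset": [0,0,0],"yaw": 0,"claw": 0},{"offset": [0,0,0],"yaw": 0,"claw": 0},{"offset": [0,0,0],"yaw": 0,"claw": 0},{"offset": [0,0,0],"yaw": 0,"claw": 0},{"offset": [0,0,0],"yaw": 0,"claw": 0},{"offset": [0,0,0],"yaw": 0,"claw": 0},{"offset": [0,0,0],"yaw": 0,"claw": 0},{"offset": [0,0,0],"yaw": 0,"claw": 0}]'

```text
time: 48.95
ee_pos: [0.5047, -0.192, 0.2468]
tcp_rot: [178.5, -0.1, 172.6]
wrist_force: [1.1, 0.4, -0.3]
opening: 0.0855
grasp_force: 0.0
```

Emit:
servo_tool --rows '[{"offset": [0,0,0],"yaw": 0,"claw": 0},{"offset": [0,0,0],"yaw": 0,"claw": 0},{"offset": [0,0,0],"yaw": 0,"claw": 0},{"offset": [0,0,0],"yaw": 0,"claw": 0},{"offset": [0,0,0],"yaw": 0,"claw": 0},{"offset": [0,0,0],"yaw": 0,"claw": 0},{"offset": [0,0,0],"yaw": 0,"claw": 0},{"offset": [0,0,0],"yaw": 0,"claw": 0},{"offset": [0,0,0],"yaw": 0,"claw": 0},{"offset": [0,0,0],"yaw": 0,"claw": 0},{"offset": [0,0,0],"yaw": 0,"claw": 0},{"offset": [0,0,0],"yaw": 0,"claw": 0}]'

```text
time: 50.45
ee_pos: [0.5047, -0.192, 0.2469]
tcp_rot: [178.5, -0.1, 172.6]
wrist_force: [-0.7, 0.2, -0.3]
opening: 0.0853
grasp_force: 0.0
```

```bash
python3 osc.py 7; python3 -c "
from h import *
lean(3); keeper('s30')"
```

```text
50.5 [np.float64(26.1), np.float64(25.6)] 30.9
50.55 [np.float64(25.8), np.float64(26.1)] 31.2
50.6 [np.float64(26.1), np.float64(26.1)] 31.0
50.65 [np.float64(26.1), np.float64(25.8)] 31.1
50.7 [np.float64(26.0), np.float64(25.8)] 31.0
50.75 [np.float64(26.1), np.float64(25.8)] 31.2
50.8 [np.float64(26.2), np.float64(26.0)] 31.0
side wall 38.9 {100: [25.8, 26.1], 110: [25.7, 26.1], 120: [25.5, 26.0], 130: [25.6, 25.9], 140: [25.9, 26.1], 150: [25.4, 26.0], 160: [25.9, 26.3], 170: [26.0, 28.2]}
top wall 38.7 {100: [24.3, 24.6], 110: [24.1, 24.7], 120: [24.3, 24.6], 130: [24.3, 24.7], 140: [24.4, 24.9], 150: [24.3, 24.6], 160: [24.3, 24.8], 170: [24.6, 25.8]}
-44 6 y [71.4 74.  76. ] z [ 90. 107.]
-36 12 y [70.5 73.8 77.5] z [ 86. 105.]
-28 17 y [70.2 71.7 77.3] z [ 85. 105.]
-20 14 y [70.1 73.9 78.5] z [ 86. 106.]
-12 13 y [69.2 72.3 80.3] z [ 84. 104.]
12 9 y [ 86.3  98.1 125.5] z [86. 94.]
20 8 y [ 86.  122.2 124.5] z [85. 93.]
```

The case is still and vertical, parallel to the back wall and about 1–2 mm off it, next to the end wall. The keeper is at its stop, so I'm handing in.

```bash
python3 -c "
from workcell import *
print(job_done())"
```

```text
the job is handed in; nothing more can be done
None
```

I handed the job in at about 51 s: the case stands upright and still next to the end wall, the keeper is at its left stop across the foot, and the other things on the desk look unmoved. The case measures about 1–2 mm off the back wall. After the keeper was in place, I nudged the case towards that wall and tipped it back about 5°, so I gripped it by the top again to straighten it.

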